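Lock the rail carriage with a quarter-turn wing screw

TASK

Take the wing screw from its stand block, put its foot through the slot of the carriage on the optical rail, and slide the carriage to the rail's index line; close to that line, feel with light pressure for the hidden slot in the sprung strip inside the rail (pressing hard on the strip with the screw bends its springs). When the slots line up, push the screw gently down through both until its flange lies flat on the carriage, turn it a quarter turn to lock it, and let go. Leave the standing iris and the standing post where they are.

Things in the scene. Friction and masses are not known exactly. Their poses are not given: they have to be found in the camera images.
- wing_screw: loose steel wing screw, about 50 g, upright in its stand block at the start. Origin: centre of the flange underside; z up along the screw, x along the wing width. Flange 26 mm across, 3 mm thick (from 0 up); neck 14 mm across, 3 to 9 mm up; flat wing 26 mm wide (x), 10 mm thick (y), 9 to 33 mm up, pinched across its 10 mm. Below hangs the shank with the foot.
- wing_screw_foot (a point): centre of the underside of the screw's foot, 33 mm below the flange underside; axes as the screw's. The shank is round, 10 mm across, 28 mm long; the hammer-head foot at its end is 18 mm long (x, as the wing), 10 mm wide (y), 5 mm high.
- stand_block: fixed grey block 64 x 64 x 38 mm, origin centre of its underside, z up. The screw hangs in a 21 x 13 mm pocket in its top, the flange resting on the top face.
- rail: fixed aluminium optical rail, a channel 60 mm wide (x), 260 mm long (y, along the rail), 30 mm high, low screwed feet at both ends; origin: centre of its underside. Its top is open 24 mm wide. Inside runs a steel strip held up by springs, 5 mm thick, upper face 21.5 mm above the rail underside, at least 12 mm free below it.
- rail_mark (a point): the rail's index line (dark line down both flanks): point on the centre line at the rail top, 30 mm above its underside; axes as the rail's. The strip inside has one slot, 21 mm (x) by 12 mm (y), hidden under the carriage, centred across the rail but anywhere within 8 mm of this line along it; only feel finds it.
- carriage: grey plate 76 mm (x) by 110 mm (y, along the rail), 8 mm thick, sliding stiffly (2.5 N) along the rail within 60 mm of the index line either way; starts 18 to 38 mm to its +y side. Origin: centre of its underside, 32 mm above the rail underside; axes as the rail's. White lines on its edges are level with its slot.
- carriage_slot (a point): centre of the carriage's through slot at the plate's top face (40 mm above the rail's underside); slot 21 mm (x) by 12 mm (y, along the rail). With the screw's foot through it, the carriage can be dragged along by the screw. Axes as the rail's.
- strip (a joint): how far the sprung strip is pressed down, in m: 0 free, 0.006 bottomed. It starts to give at about 2 N and needs about 1.3 N more per mm; pressing it beyond 5 mm (about 8.5 N) bends its springs. It does not move along the rail.
- iris: loose black iris diaphragm standing upright, 22 x 45 x 62 mm, bystander; origin centre of its underside
- spare_post: loose steel post standing upright, 13 mm across, 50 mm high, bystander; origin centre of its underside
Not all that is in view belongs to the job. What is shaped like the wing_screw but blue is not meant.

How it is judged:
By the outcome, as a careful person would: the job done as asked, in the order asked, and still so for the second after the job is handed in, with the robot touching nothing.
It also fails if it takes over 56 s, if anything falls off the work surface, if the arm or the gripper's body presses on something with over 40 N, if the wrist force passes 120 N, or if a joint passes its speed limit or range.

ROBOT

A 6-joint arm with a two-finger parallel gripper is mounted at the origin on a cart in front of the work surface, level with it; the furniture and walls round the work are solid. World frame = base frame: x ahead of the robot, y to its left, z up, the work surface at z = 0. Lengths are in mm, angles in degrees, forces in N, time in s.
With the tool pointing down it reaches from about 300 to 850 mm from the base axis. Payload 4.2 kg.
Tool frame: the origin (TCP) lies at the very end of the fingers, on their centre line; the grasp point (between the pads) lies env.grip_point_offset behind it (env.grip_point_offset is the distance from the TCP to the grasp point, in mm); z points along the fingers, y is the direction in which the jaws open and shut (so a half turn about z gives the same grasp; the last joint's range is limited). The gripper opens to 91 mm and grips with 3 to 60 N. Pads are 32 mm wide; open, the fingers measure 118 mm over their backs; the gripper's body (76 mm by 178 mm) begins 60 mm behind the grasp point.
Start: joints at [-73.224, 18.312, 89.639, -0, 72.044, -1.146], TCP at [176.945, -547.114, 213.976] pointing down, gripper open.
Joint ranges: [-177.97, 177.97], [-48.28, 115.42], [12.27, 149.76], [-77.06, 257.06], [2.81, 150.46], [-146.56, 146.56]. Speed limits (degrees/s): [147.25, 147.25, 180, 180, 180, 180].

INTERFACE

Orientations are given as [roll, pitch, yaw] about the fixed x, y, z axes, in that order (R = Rz(yaw) Ry(pitch) Rx(roll)).
In Python, from workcell import env, grab_frame, camera_params gives the robot as it stands. The module is installed in compiled form; this text tells all that it offers.
- The arm moves only by the shell command python3 -m creep 'ROWS' [OPENING] [FORCE]. ROWS is a JSON object of lists of equal length, an entry for each row: "offset": the shift along the tool's x, y, z in m, a list of three; "rotation": the turn, a rotation vector about the tool's x, y, z in degrees, a list of three. A call has 1 to 5 rows; each row shifts and turns the commanded pose from where the row before left it, along the tool's axes as they then stand; what a row does not reach is not made up. A row lasts 1/8 s, in which the tool goes at most 62.5 mm and 10.7 degrees, less where a joint would pass 70% of its speed; a pose out of reach is approached as far as the arm can. A call is refused whole if a number of a shift passes 0.0625 or a number of a turn 10.7, either way. A call with a gripper value outside its range is refused whole. OPENING is the closure, from 0 (fully open) to 1 (shut), set as the call begins (- or left out, the last holds). The fingers move at their own pace and stop on an object; FORCE is the grip in N (left out, the last holds). Time passes only in rows, so rows that do not move let the fingers close. It gives the time, the measured TCP pose, the force and the opening at its end, in the units of the state.
- env.state(): the state, without advancing time (a new reading comes with each control period).
- grab_frame(name): name is "scene" or "side" or "wrist"; returns the picture (420x560x3 uint8, red, green, blue); there is no depth.
- camera_params(name): a dict with "mtx" (3x3 intrinsics, pixels), "k1" (the pictures are not rectified: a ray, as slopes to the right and down, at radius r is drawn at 1 + k1 r^2 times it, then the intrinsics apply), "R" (3x3) and "t" (3): a world point X has camera coordinates R X + t. Camera axes: x right, y down, z forward; pixel columns grow to the right and rows downward; lengths in mm; the calibration is good to about 2 mm. A picture is of the moment at which its call begins: read the wrist's pose just before it. camera_params takes no time and is no camera call; for the wrist camera it gives the pose at the moment of the call.
- env.job_done(): hands the job in, once; it reports no verdict.
The state is a dict: "time_s": time; "qpos": joint angles; "qvel": joint speeds; "effort": joint torques, N m; "ee_pos": TCP position; "ee_rot": TCP orientation; "force": force on the tool from outside, world axes, zero at the start; "torque": the same for the moment, N m; "gripper_width": finger opening in mm.
Only numpy, scipy, OpenCV 4.12 (cv2) and the standard library are available. Lean on these libraries where they do the work, as an engineer would, in place of code of your own. Each camera call takes 0.05 s, during which the arm holds its last target.

## Working session

There is one attempt and no reset: what is moved stays moved. The work goes in short steps, Python scripts to look and compute and a shell command to move; the robot and the scene stay as the last step left them, time stands still between calls to the robot, and variables do not carry over. Pictures are saved under pics/ and viewed, and the job is handed in when it is done.

```bash
mkdir -p pics
python3 - <<'E'
from workcell import env, grab_frame, camera_params
import cv2
s=env.state(); print({k:s[k] for k in s}); print(env.grip_point_offset)
for n in ("scene","side","wrist"):
    p=camera_params(n); print(n,p)
    cv2.imwrite(f"pics/{n}0.png",grab_frame(n)[:,:,::-1])
E
```

```text
{'time_s': 0.0, 'qpos': array([-7.32242285e+01,  1.83517166e+01,  8.97052046e+01, -5.27436841e-05,
        7.20422958e+01, -1.14587620e+00]), 'qvel': array([ 0.04167985,  0.04966342, -0.12778571, -0.08324412, -0.011788  ,
        0.0345138 ]), 'effort': array([-3.52662988e-03, -4.12466133e+01, -2.31975406e+01,  7.25886365e-02,
        4.58736287e-02, -1.60774316e-04]), 'ee_pos': array([ 176.79700759, -546.6333235 ,  213.12764873]), 'ee_rot': array([-1.79900802e+02, -1.93400342e-03,  1.79216623e+01]), 'force': array([ 0.25532311, -0.42992371, -0.42206858]), 'torque': array([-0.02218941,  0.02247634,  0.06362994]), 'gripper_width': 91.16753918741105}
18.8
scene {'mtx': array([[421.36149409,   0.        , 279.26404838],
       [  0.        , 421.36149409, 215.53015708],
       [  0.        ,   0.        ,   1.        ]]), 'k1': -0.05494715236907847, 'R': array([[ 0.41182408, -0.91115825,  0.01384114],
       [-0.5038755 , -0.24034417, -0.82966509],
       [ 0.75928282,  0.33470185, -0.55808984]]), 't': array([-250.55676444,  312.28885989,  568.98901833])}
side {'mtx': array([[533.35706898,   0.        , 271.27915502],
       [  0.        , 533.35706898, 207.09126433],
       [  0.        ,   0.        ,   1.        ]]), 'k1': 0.07141497040554176, 'R': array([[ 0.98735358, -0.15793656, -0.01374619],
       [-0.11367025, -0.64483522, -0.75582181],
       [ 0.11050787,  0.7478259 , -0.65463305]]), 't': array([-522.77365124,   81.72018464,  980.97477194])}
wrist {'mtx': array([[364.43901269,   0.        , 280.75574438],
       [  0.        , 364.43901269, 217.99479979],
       [  0.        ,   0.        ,   1.        ]]), 'k1': -0.034975474708329804, 'R': array([[ 0.30703194, -0.95169695, -0.00207494],
       [-0.91486367, -0.29574826,  0.2748771 ],
       [-0.26221336, -0.08249777, -0.96147713]]), 't': array([-573.34702719,  -30.44003621,  392.11081816])}
```

View pics/scene0.png

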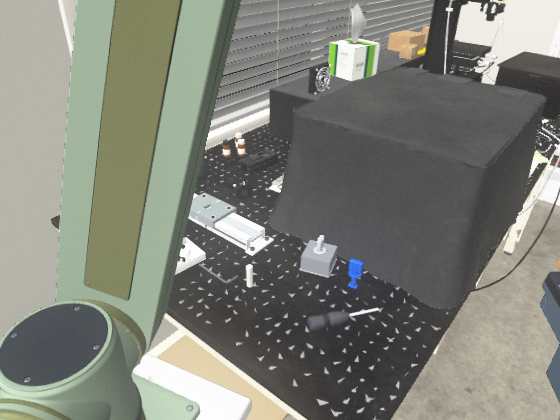

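View pics/side0.png

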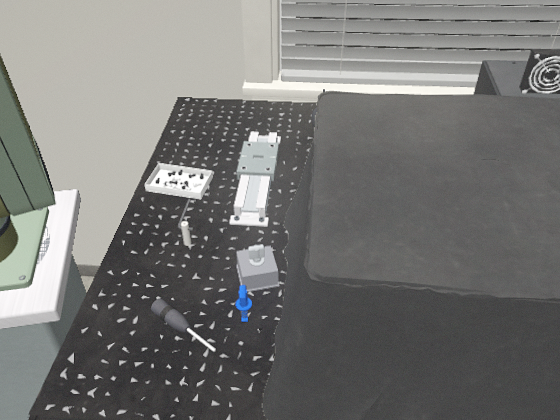

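View pics/wrist0.png

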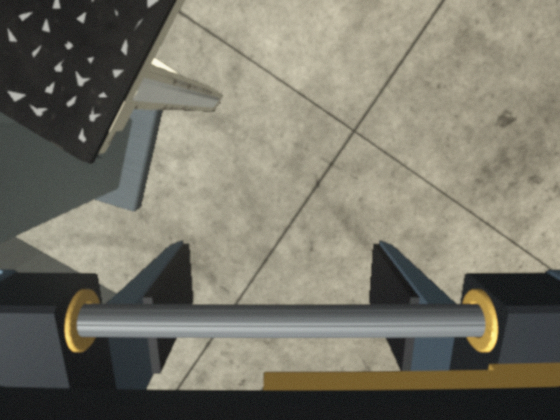

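```bash
cat > h.py <<'E'
import numpy as np, cv2
from workcell import env, grab_frame, camera_params
def ray(n,u,v,p=None):
    p=p or camera_params(n); K=p["mtx"]
    d=np.array([(u-K[0,2])/K[0,0],(v-K[1,2])/K[1,1]]); x=d.copy()
    for _ in range(20): x=d/(1+p["k1"]*(x@x))
    R=np.array(p["R"]);t=np.array(p["t"])
    w=R.T@np.array([x[0],x[1],1]); return -R.T@t, w/np.linalg.norm(w)
def onz(n,u,v,z,p=None):
    o,d=ray(n,u,v,p); return o+d*(z-o[2])/d[2]
def proj(n,X,p=None):
    p=p or camera_params(n); c=np.array(p["R"])@np.array(X,float)+np.array(p["t"]); x=c[:2]/c[2]
    x=x*(1+p["k1"]*(x@x)); K=p["mtx"]; return np.array([K[0,0]*x[0]+K[0,2],K[1,1]*x[1]+K[1,2]])
def tri(*obs):
    A=np.zeros((3,3));b=np.zeros(3)
    for o in obs:
        c,d=ray(*o); P=np.eye(3)-np.outer(d,d); A+=P;b+=P@c
    X=np.linalg.solve(A,b); return X,[np.round(proj(o[0],X,*o[3:])-np.array(o[1:3]),1) for o in obs]
E
python3 - <<'E'
import cv2
a=cv2.imread('pics/scene0.png');b=cv2.imread('pics/side0.png')
cv2.imwrite('pics/c1.png',cv2.resize(a[140:340,165:395],None,fx=3.4,fy=3,interpolation=cv2.INTER_CUBIC)[:600])
cv2.imwrite('pics/c2.png',cv2.resize(b[120:330,140:300],None,fx=2.85,fy=2.85,interpolation=cv2.INTER_CUBIC)[:600])
from h import *
print("box edge floor", onz('side',318,97,0),onz('side',290,215,0),onz('side',265,400,0),onz('scene',275,225,0),onz('scene',470,305,0))
print("box top",tri(('scene',469,150),('side',312,275)))
E
```

```text
box edge floor [723.48664216 443.34148289   0.        ] [567.07490741   2.7242589    0.        ] [ 4.60906626e+02 -3.73010327e+02 -1.13686838e-13] [576.47584919  -3.26329283   0.        ] [ 495.53073055 -451.23813727    0.        ]
box top (array([ 518.46633066, -384.01886722,  284.2063728 ]), [array([5.3, 8.6]), array([  2.6, -15.4])])
```

View pics/c1.png

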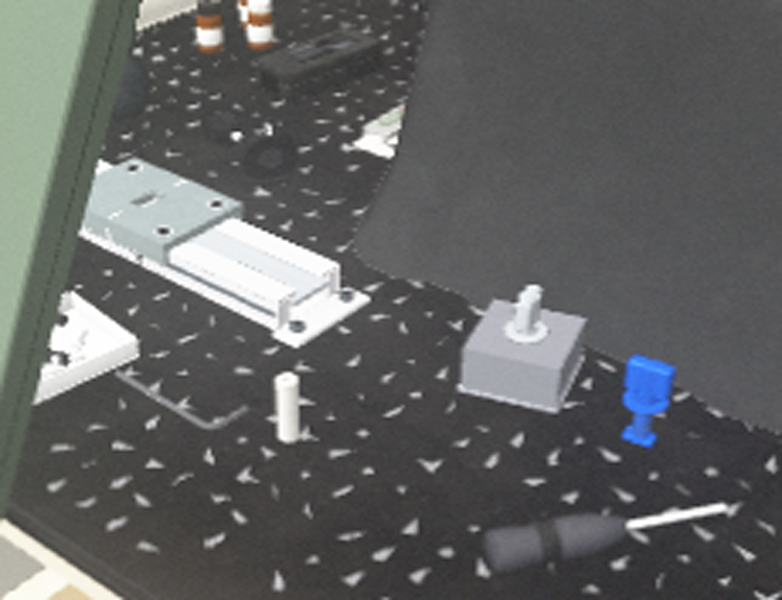

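View pics/c2.png

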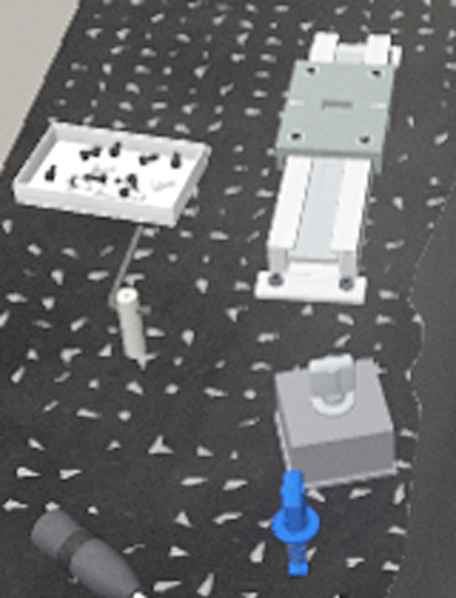

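Run:
```python
from h import *
np.set_printoptions(suppress=True,precision=1)
S=lambda x,y:('scene',165+x/3.4,140+y/3.0)
D=lambda x,y:('side',140+x/2.85,120+y/2.85)
print("wingtop",tri(S(530,290),D(332,362)))
print("post top",tri(S(288,377),D(128,295)))
for n,c in (("S",[S(460,352),S(500,303),S(586,318),S(562,378)]),("D",[D(275,408),D(372,360),D(391,433),D(298,445)])):
    print("block",[onz(*k,38)[:2] for k in c])
print("slot",onz(*S(145,199),40),onz(*D(338,104),40))
print("carr D",[onz(*D(*c),40)[:2] for c in ((297,60),(397,68),(381,158),(277,152))])
print("carr S",[onz(*S(*c),40)[:2] for c in ((133,158),(243,208),(165,250))])
print("rail foot D",[onz(*D(*c),5)[:2] for c in ((257,296),(363,300))], onz(*S(298,346),5),onz(*S(370,298),5))
print("blue",onz(*S(640,442),0),onz(*D(297,570),0))
print("iris?",onz(*S(270,170),0))
print("box top D",[onz('side',*c,284)[:2] for c in ((316,93),(307,275))])
```

```text
wingtop (array([ 482.4, -147.4,   74.9]), [array([0. , 0.1]), array([ 0. , -0.1])])
post top (array([366.7, -46.2,  52.7]), [array([-0.2, -0.4]), array([-0.1,  0.4])])
block [array([ 446.9, -118.8]), array([ 507.8, -121.2]), array([ 514.4, -175.2]), array([ 447.4, -182.2])]
block [array([ 447.8, -143.1]), array([ 510.5, -113.6]), array([ 512. , -174.2]), array([ 457.7, -174.2])]
slot [525.9 149.4  40. ] [527.3 152.6  40. ]
carr D [array([504.4, 215.7]), array([578.3, 191.3]), array([548.1,  82.3]), array([476.3, 102.2])]
carr S [array([575.7, 191.3]), array([543.9,  81.5]), array([471.8,  99.7])]
rail foot D [array([448.6,  -8. ]), array([518.1, -24.2])] [447.1 -10.2   5. ] [518.  -27.3   5. ]
blue [ 448.7 -233.     0. ] [ 448.4 -232.6   -0. ]
iris? [659.4 124.    0. ]
box top D [array([598.3, -35.9]), array([ 506.1, -403.6])]
```

```bash
python3 -m creep '{"offset":[[0.044,-0.030,0],[0.044,-0.030,0],[0.044,-0.030,0],[0.044,-0.030,0],[0.044,-0.030,0]],"rotation":[[0,0,3],[0,0,0],[0,0,0],[0,0,0],[0,0,0]]}' 0.3
python3 - <<'E'
from h import *
p=camera_params('wrist'); s=env.state()
C=-np.array(p['R']).T@p['t']; print(C-s['ee_pos'],s['ee_rot'],np.array(p['R'])[2])
E
```

```text
time_s: 0.78
ee_pos: [349.6, -342.3, 213.8]
ee_rot: [-180.0, -0.0, 14.9]
force: [0.8, -0.6, -0.2]
gripper_width: 63.8
[ 75.25999222  20.66486393 170.96729827] [-1.79999862e+02 -2.30185639e-03  1.49063509e+01] [-0.26583924 -0.06999609 -0.96147285]
```

```bash
python3 -m creep '{"offset":[[0.04,-0.037,0],[0.04,-0.037,0],[0.04,-0.037,0],[0.04,-0.037,0]],"rotation":[[0,0,0],[0,0,0],[0,0,0],[0,0,-5]]}'
python3 - <<'E'
from h import *
cv2.imwrite('pics/w1.png',cv2.resize(grab_frame('wrist')[:,:,::-1],None,fx=1.4,fy=1.4))
print(env.state()['ee_pos'])
E
```

```text
time_s: 1.27
ee_pos: [465.9, -157.9, 213.8]
ee_rot: [180.0, 0.0, 20.1]
force: [0.1, -0.1, 0.3]
gripper_width: 63.4
[ 469.00513967 -152.72387634  213.83067388]
```

View pics/w1.png

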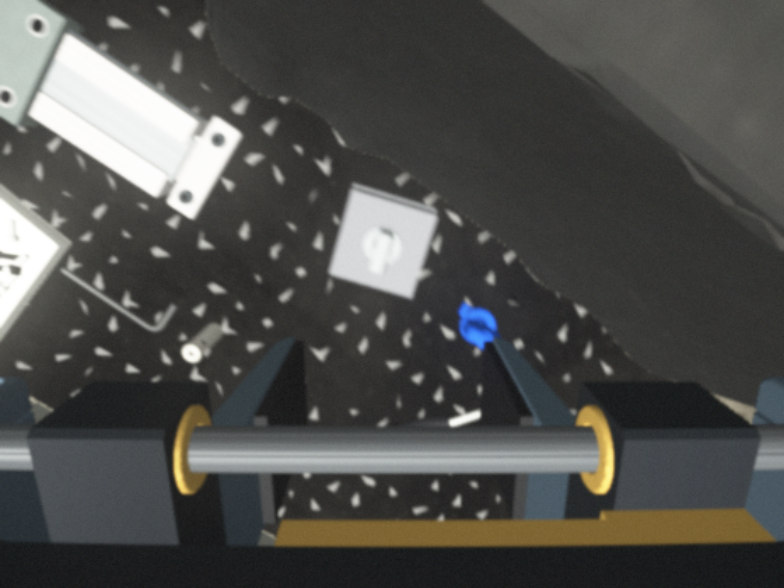

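Run:
```python
from h import *
import json
s=env.state();p=camera_params('wrist')
im=grab_frame('wrist')[:,:,::-1].copy()
print(s['ee_pos'],s['ee_rot'],s['time_s'])
cv2.imwrite('pics/w2.png',im)
import pickle; pickle.dump(p,open('w2.pkl','wb'))
cv2.imwrite('pics/w2c.png',cv2.resize(im[120:225,220:320],None,fx=5.6,fy=5.6,interpolation=cv2.INTER_CUBIC))
cv2.imwrite('pics/w2d.png',cv2.resize(im[0:175,0:185],None,fx=3.4,fy=3.4,interpolation=cv2.INTER_CUBIC))
```

```text
[ 469.00513967 -152.72387634  213.83067388] [-179.7972729    -0.26209082   20.39746103] 1.325
```

View pics/w2c.png

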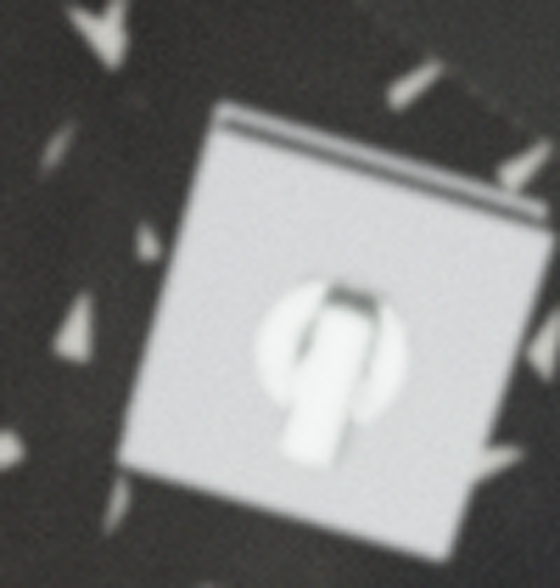

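View pics/w2d.png

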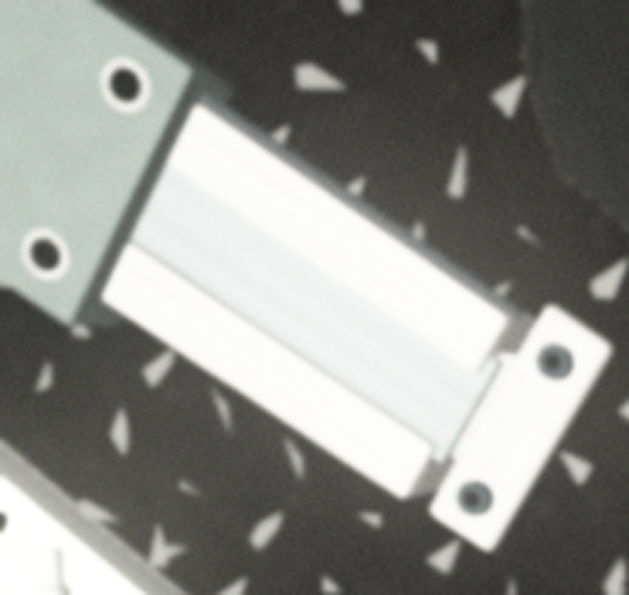

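Run:
```python
from h import *
import pickle; p=pickle.load(open('w2.pkl','rb'))
np.set_printoptions(suppress=True,precision=1)
W=lambda x,y,z:onz('wrist',220+x/5.6,120+y/5.6,z,p)[:2]
c=np.array([W(*q,38) for q in ((216,122),(552,236),(448,562),(120,465))]); print(c,c.mean(0))
for a,b in((0,3),(1,2)): d=c[a]-c[b]; print(np.degrees(np.arctan2(d[1],d[0])),np.hypot(*d))
for a,b in((0,1),(3,2)): d=c[b]-c[a]; print(np.degrees(np.arctan2(d[0],-d[1]))*1,np.hypot(*d))
w=np.array([W(*q,71) for q in ((325,303),(378,312),(333,468),(281,455))]);print(w,w.mean(0))
d=(w[0]+w[1]-w[2]-w[3])/2;print(np.degrees(np.arctan2(d[1],d[0])),np.hypot(*d))
print("flange L,R", W(255,350,41),W(408,358,41))
V=lambda x,y,z:onz('wrist',x/3.4,y/3.4,z,p)[:2]
print("carr front",V(190,72,40),V(70,325,40))
print("rail front",V(508,320,30),V(405,498,30),"tops near carriage",V(205,103,30),V(102,298,30))
print("feet", V(550,305,5),V(612,348,5),V(488,552,5),V(428,512,5))
```

```text
[[ 511.8 -113.2]
 [ 513.7 -172.9]
 [ 453.9 -177.1]
 [ 450.4 -117. ]] [ 482.5 -145. ]
3.6033990722044336 61.52885107484047
4.050881443473768 59.93283251970023
1.8413518559918562 59.759671812110454
3.375276893043402 60.19996456279148
[[ 494.5 -139.3]
 [ 496.1 -147.5]
 [ 470.3 -149.6]
 [ 469.5 -141.2]] [ 482.6 -144.4]
4.410948257243582 25.463376773156053
flange L,R [ 478.3 -132.2] [ 486.1 -157.2]
carr front [549.1  88.4] [476.3 107. ]
rail front [517.2  -2.6] [460.3  12.6] tops near carriage [543.2  89.1] [484.6 106.3]
feet [523.8  -4.5] [518.4 -25.1] [447.4  -5.9] [452.9  14.7]
```

```bash
python3 -m creep '{"offset":[[0,0,-0.05],[0,0,0],[0,0,0],[0,0,0],[0,0,0]],"rotation":[[0,0,-10],[0,0,-10.2],[0,0,-10.2],[0,0,-10.2],[0,0,-10.2]]}'
python3 -m creep '{"offset":[[0,0,0],[0,0,0],[0,0,0],[0,0,0],[0,0,0]],"rotation":[[0,0,-10.2],[0,0,-10.2],[0,0,-10.2],[0,0,-10.2],[0,0,-10.2]]}'
python3 -m creep '{"offset":[[0,0,0],[0,0,0],[0,0,0],[0,0,0],[0,0,0]],"rotation":[[0,0,-10.2],[0,0,-10.2],[0,0,-10.2],[0,0,-10.2],[0,0,-10.2]]}'
python3 - <<'E'
from h import *
print(camera_params('wrist')['t'],env.state()['qpos'])
for n in ('scene','side'): cv2.imwrite(f'pics/{n}1.png',grab_frame(n)[:,:,::-1])
a=cv2.imread('pics/scene1.png')
cv2.imwrite('pics/s1c.png',cv2.resize(a[150:270,150:290],None,fx=5,fy=5,interpolation=cv2.INTER_CUBIC))
E
```

```text
time_s: 2.0
ee_pos: [464.6, -160.3, 263.7]
ee_rot: [-180.0, 0.0, 71.0]
force: [0.4, -0.7, 0.9]
gripper_width: 63.8
time_s: 2.62
ee_pos: [464.5, -160.3, 263.7]
ee_rot: [-179.9, -0.0, 122.0]
force: [-0.0, -0.4, -0.0]
gripper_width: 64.0
time_s: 3.25
ee_pos: [464.5, -160.3, 263.7]
ee_rot: [-180.0, -0.1, 173.0]
force: [0.2, -0.4, 0.3]
gripper_width: 63.5
[ 101.20278872 -506.87367112  306.7755537 ] [-2.03598860e+01  9.04735004e+00  9.49640997e+01 -3.30770849e-02
  7.60326139e+01 -1.03333163e+02]
```

View pics/s1c.png

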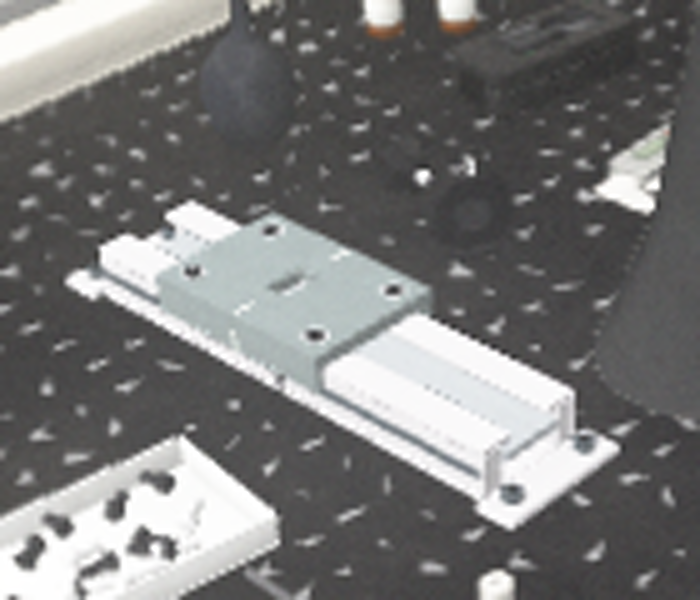

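View pics/side1.png

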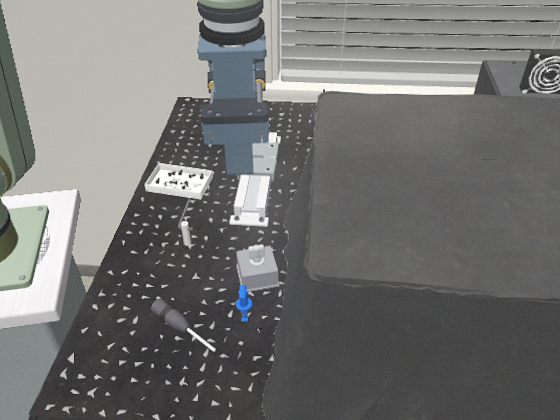

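Run:
```python
from h import *
import pickle
np.set_printoptions(suppress=True,precision=1)
s=env.state();p=camera_params('wrist');im=grab_frame('wrist')[:,:,::-1].copy()
pickle.dump(p,open('w3.pkl','wb'));print(s['ee_pos'],s['ee_rot'])
cv2.imwrite('pics/w3.png',cv2.resize(im,None,fx=1.4,fy=1.4))
cv2.imwrite('pics/w3raw.png',im)
a=np.radians(-15);ex=np.array([np.cos(a),np.sin(a),0]);ey=np.array([-np.sin(a),np.cos(a),0])
O=np.array([522.4,130.6,0])
def plane(u,v,xr):
    o,d=ray('scene',u,v);t=(xr-(o-O)@ex)/(d@ex);P=o+t*d;return (P-O)@ey,P[2]
print("mark",plane(150+281/5,150+381/5,-30),plane(150+278/5,150+376/5,-30),plane(150+284/5,150+388/5,-30))
print("white",plane(150+235/5,150+340/5,-38),plane(150+232/5,150+330/5,-38),plane(150+240/5,150+352/5,-38))
print("car corner",plane(150+322/5,150+362/5,-38))
print("slot", (onz('scene',150+290/5,150+281/5,40)-O)@ey,(onz('scene',150+290/5,150+281/5,40)-O)@ex)
```

```text
[ 464.7 -160.3  263.7] [-180.    -0.   172.6]
mark (np.float64(-3.12869777333536), np.float64(7.940729842653923)) (np.float64(-1.316888939432357), np.float64(9.972904633724738)) (np.float64(-4.793559758082179), np.float64(4.689176688223824))
white (np.float64(17.373314446808898), np.float64(26.22238541646857)) (np.float64(18.7449761193508), np.float64(31.239384508316107)) (np.float64(14.680431387671408), np.float64(20.639479006764873))
car corner (np.float64(-42.76725361071823), np.float64(40.94603703814755))
slot 18.84017290863067 -0.5708978438449741
```

View pics/w3.png

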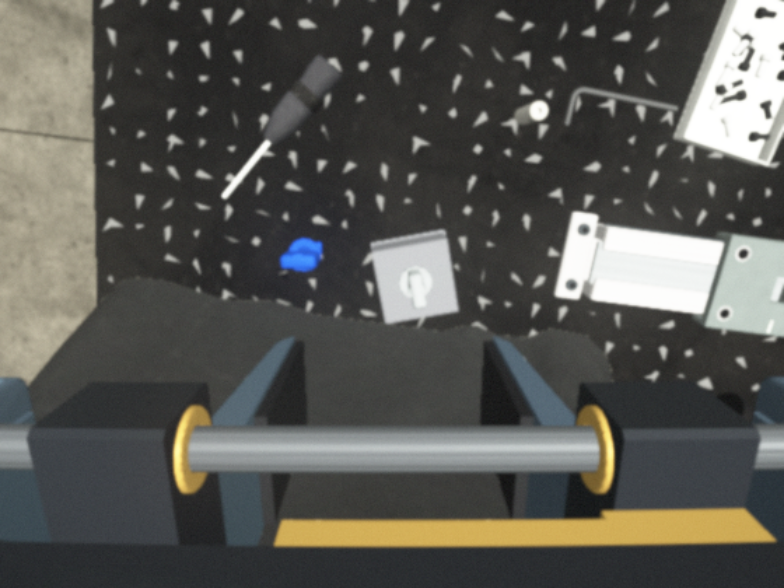

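Run:
```python
import cv2
im=cv2.imread('pics/w3raw.png')
cv2.imwrite('pics/w3c.png',cv2.resize(im[155:240,255:340],None,fx=7,fy=7,interpolation=cv2.INTER_CUBIC))
```

```text
(no output)
```

View pics/w3c.png

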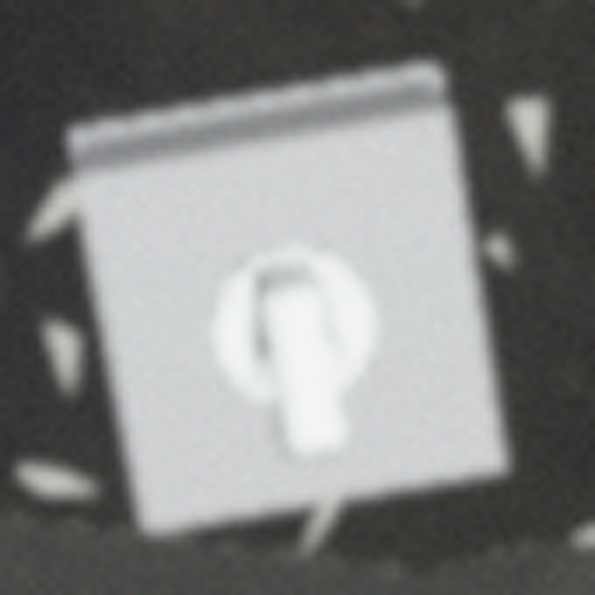

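Run:
```python
from h import *
import pickle; p=pickle.load(open('w3.pkl','rb'))
np.set_printoptions(suppress=True,precision=1)
W=lambda x,y,z:onz('wrist',255+x/7,155+y/7,z,p)[:2]
c=np.array([W(*q,38) for q in ((83,172),(455,102),(510,472),(145,535))]); print(c,c.mean(0))
for a,b in((1,0),(2,3),): d=c[a]-c[b]; print(np.degrees(np.arctan2(d[0],d[1])),np.hypot(*d))
for a,b in((2,1),(3,0),): d=c[a]-c[b]; print(np.degrees(np.arctan2(d[1],d[0])),np.hypot(*d))
w=np.array([W(*q,71) for q in ((268,288),(320,282),(345,445),(292,455))]);print(w,w.mean(0))
d=(w[2]+w[3]-w[0]-w[1])/2;print(np.degrees(np.arctan2(d[1],d[0])),np.hypot(*d))
print("flange",W(210,325,41),W(378,325,41),W(293,242,41))
```

```text
[[ 454.6 -173.6]
 [ 451.2 -114.5]
 [ 512.3 -111.6]
 [ 515.3 -171.9]] [ 483.4 -142.9]
-3.3503747918547604 59.18811281079449
-2.85470308173585 60.31104352069193
2.6701516778464103 61.220817990582475
1.6068955044493516 60.722864066350624
[[ 469.4 -147.2]
 [ 469.5 -139.6]
 [ 494.6 -138.7]
 [ 495.1 -146.7]] [ 482.1 -143. ]
1.5381997939721659 25.36977119111136
flange [ 481.  -156.8] [ 484.4 -130.4] [ 469.4 -142.2]
```

Run:
```python
from h import *
import pickle; p=pickle.load(open('w3.pkl','rb'));p2=pickle.load(open('w2.pkl','rb'))
np.set_printoptions(suppress=True,precision=1)
for q in((110,280),(200,293),(300,310),(385,325),(460,330),(560,330)): print(onz('wrist',q[0]/1.4,q[1]/1.4,0,p)[:2])
a=cv2.imread('pics/scene1.png');cv2.imwrite('pics/s1b.png',cv2.resize(a[60:320,230:560],None,fx=2.3,fy=2.3))
b=cv2.imread('pics/side1.png');cv2.imwrite('pics/d1b.png',cv2.resize(b[80:420,220:460],None,fx=1.75,fy=1.75))
```

```text
[ 455.8 -410.5]
[ 477.8 -333.4]
[ 504.7 -248.1]
[ 528.4 -175. ]
[ 541.8 -108.7]
[553.6 -19. ]
```

View pics/s1b.png

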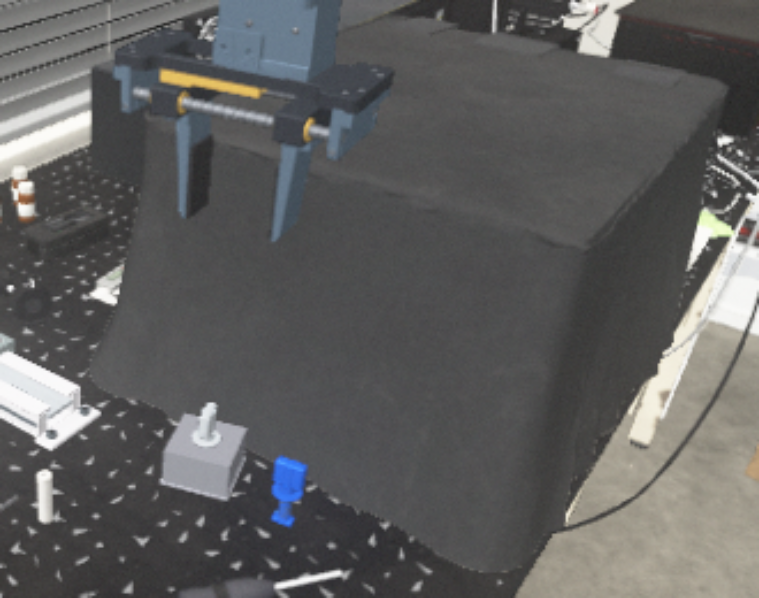

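View pics/d1b.png

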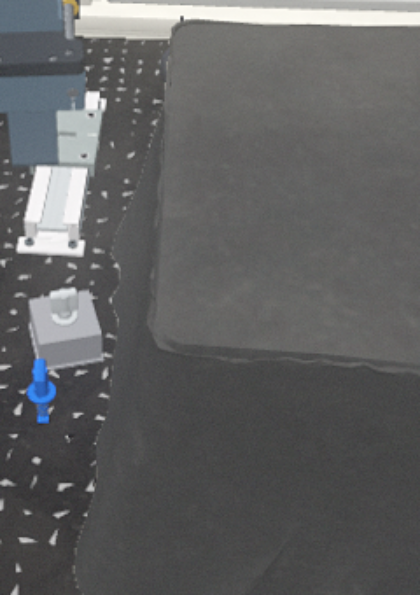

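Run:
```python
from h import *
np.set_printoptions(suppress=True,precision=1)
print(tri(('scene',484.3,166.5),('side',308.6,276)))
print(tri(('scene',293,112),('side',318.9,94.3)))
print(onz('scene',293,112,230), onz('side',318.9,94.3,230))
```

```text
(array([ 508.4, -401.1,  278.8]), [array([-0.1, -0.2]), array([-0.1,  0.3])])
(array([605. , -28. , 275.5]), [array([-0.2, -0.5]), array([-0.1,  0.7])])
[717.9  17.4 230. ] [626.   53.9 230. ]
```

```bash
python3 -m creep '{"offset":[[-0.0119,0.0174,0.04],[0,0,0.05],[0,0,0.04],[0,0,0]],"rotation":[[0,0,0],[0,0,-9],[0,0,0],[0,0,0]]}' 0.4
python3 - <<'E'
from h import *
np.set_printoptions(suppress=True,precision=1)
s=env.state();print(s['ee_pos'],s['ee_rot'],s['force'])
for n in ('scene','side'): cv2.imwrite(f'pics/{n}2.png',grab_frame(n)[:,:,::-1])
a=cv2.imread('pics/scene2.png');cv2.imwrite('pics/s2b.png',cv2.resize(a[100:320,230:450],None,fx=2.7,fy=2.7))
b=cv2.imread('pics/side2.png');cv2.imwrite('pics/d2b.png',cv2.resize(b[130:330,160:340],None,fx=3,fy=3))
E
```

```text
time_s: 3.9
ee_pos: [476.9, -143.4, 131.5]
ee_rot: [179.9, -0.4, -178.4]
force: [-0.5, -0.1, 0.5]
gripper_width: 54.7
[ 476.9 -143.4  131.5] [ 179.9   -0.4 -178.4] [-0.5 -0.1  0.5]
```

View pics/s2b.png

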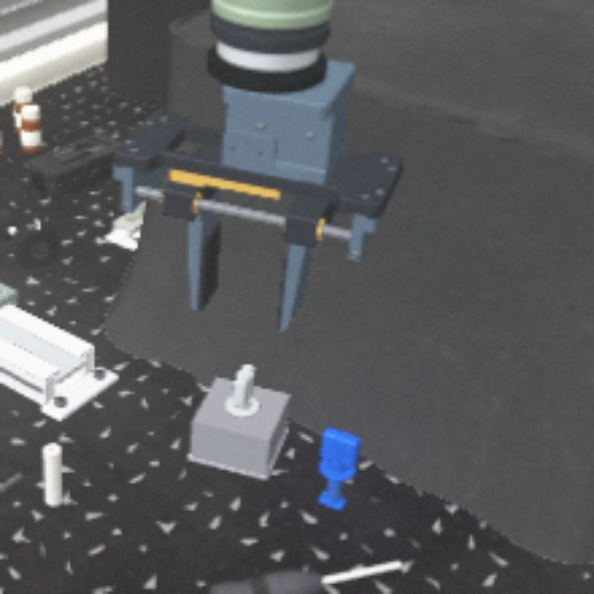

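View pics/d2b.png

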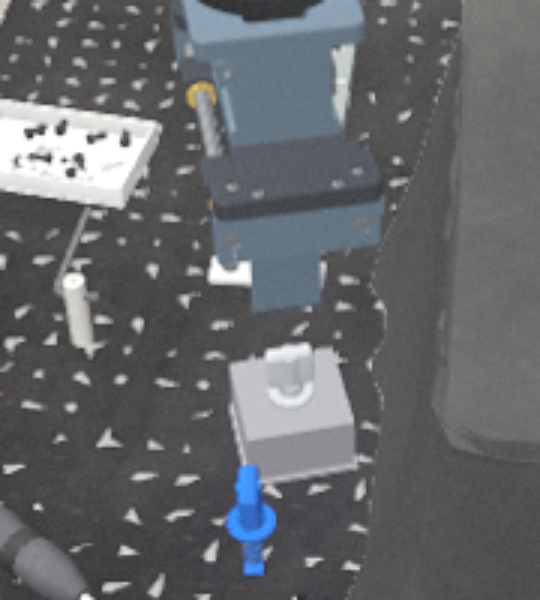

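```bash
python3 -m creep '{"offset":[[0,0,0.03],[0,0,0.03],[0,0,0]],"rotation":[[0,0,0],[0,0,0],[0,0,0]]}'
python3 - <<'E'
from h import *
s=env.state();print(s['ee_pos'],s['ee_rot'],s['force'],s['torque'])
E
```

```text
time_s: 4.38
ee_pos: [479.2, -143.9, 74.3]
ee_rot: [180.0, -0.0, -178.3]
force: [0.0, 0.3, -0.3]
gripper_width: 54.5
[ 479.22465631 -143.94727218   74.33774963] [ 1.79994603e+02 -3.48588898e-02 -1.78332259e+02] [ 0.04596473  0.34089222 -0.33655355] [ 0.12225575 -0.16932979 -0.06020422]
```

```bash
python3 -m creep '{"offset":[[0,0,0.02],[0,0,0.01],[0,0,0]],"rotation":[[0,0,0],[0,0,0],[0,0,0]]}'
python3 -m creep '{"offset":[[0,0,0],[0,0,0],[0,0,0],[0,0,0],[0,0,0]],"rotation":[[0,0,0],[0,0,0],[0,0,0],[0,0,0],[0,0,0]]}' 1 6
```

```text
time_s: 4.75
ee_pos: [479.8, -144.1, 44.7]
ee_rot: [-180.0, 0.1, -178.3]
force: [0.3, -0.4, 0.6]
gripper_width: 54.8
time_s: 5.38
ee_pos: [479.3, -143.8, 44.0]
ee_rot: [-180.0, 0.0, -178.3]
force: [1.1, -0.3, 0.2]
gripper_width: 13.1
```

```bash
python3 -m creep '{"offset":[[0,0,0],[0,0,0],[0,0,0]],"rotation":[[0,0,0],[0,0,0],[0,0,0]]}' 1 40
python3 - <<'E'
from h import *
s=env.state();print(s['ee_pos'],s['ee_rot'],s['force'],s['torque'])
for n in ('scene','side'): cv2.imwrite(f'pics/{n}3.png',grab_frame(n)[:,:,::-1])
a=cv2.imread('pics/scene3.png');b=cv2.imread('pics/side3.png')
cv2.imwrite('pics/g3.png',np.hstack([cv2.resize(a[200:290,270:370],(400,360)),cv2.resize(b[200:290,210:310],(400,360))]))
E
```

```text
time_s: 5.75
ee_pos: [479.3, -143.8, 44.0]
ee_rot: [-180.0, 0.0, -178.3]
force: [0.5, -0.1, 1.2]
gripper_width: 10.8
[ 479.30579093 -143.81090217   44.02840425] [-1.79992908e+02  1.02208931e-02 -1.78276865e+02] [ 0.54052495 -0.14351905  1.18056553] [ 0.13461664 -0.11751442 -0.01470802]
```

View pics/g3.png

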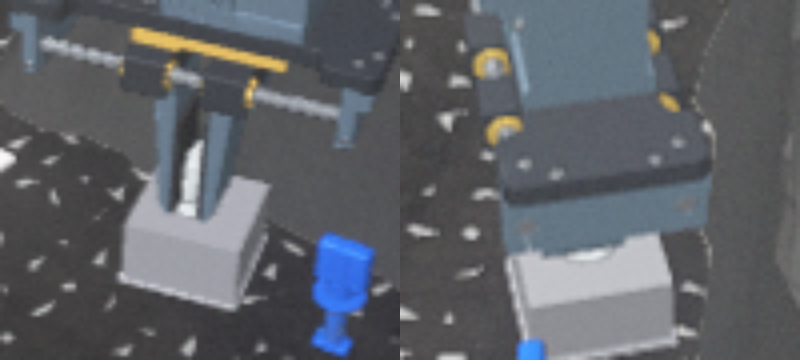

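```bash
python3 -m creep '{"offset":[[0,0,-0.008],[0,0,-0.015],[0,0,-0.020],[0,0,-0.025],[0,0,0]],"rotation":[[0,0,0],[0,0,0],[0,0,0],[0,0,0],[0,0,0]]}'
python3 - <<'E'
from h import *
s=env.state();print(s['ee_pos'],s['ee_rot'],s['force'],s['torque'],s['gripper_width'])
p=camera_params('wrist')
for n in ('scene','side','wrist'): cv2.imwrite(f'pics/{n}4.png',grab_frame(n)[:,:,::-1])
a=cv2.imread('pics/scene4.png');b=cv2.imread('pics/side4.png')
cv2.imwrite('pics/g4.png',np.hstack([cv2.resize(a[190:280,270:370],(400,360)),cv2.resize(b[190:280,210:310],(400,360))]))
E
```

```text
time_s: 6.48
ee_pos: [480.8, -144.3, 114.3]
ee_rot: [-179.9, 0.3, -178.3]
force: [0.6, -0.2, -1.0]
gripper_width: 10.9
[ 480.83520931 -144.25921389  114.33574279] [-179.89278453    0.30039178 -178.27732391] [ 0.64978144 -0.20316841 -0.9702621 ] [ 0.0984331  -0.1201759  -0.03488945] 10.863255710973524
```

View pics/g4.png

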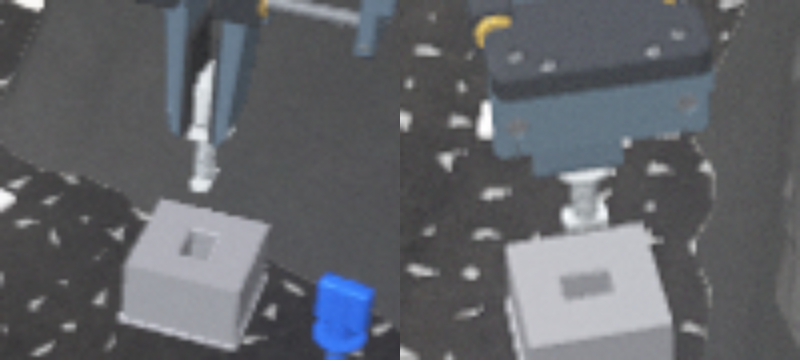

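View pics/wrist4.png

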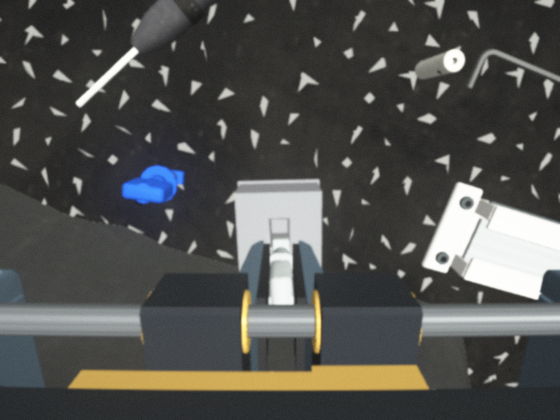

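```bash
python3 -m creep '{"offset":[[-0.009,0.049,0],[-0.009,0.049,0],[-0.009,0.049,0],[-0.009,0.049,0],[-0.009,0.049,0]],"rotation":[[0,0,0],[0,0,0],[0,0,0],[0,0,0],[0,0,0]]}'
python3 -m creep '{"offset":[[-0.008,0.049,0],[0,0,0],[0,0,0],[0,0,0]],"rotation":[[0,0,8.3],[0,0,8.4],[0,0,0],[0,0,0]]}'
cat > look.py <<'E'
import sys,pickle
from h import *
np.set_printoptions(suppress=True,precision=2)
t=sys.argv[1]
s=env.state();print(s['time_s'],s['ee_pos'],s['ee_rot'],s['force'],s['torque'],s['gripper_width'])
P={}
for n in ('scene','side','wrist'):
    P[n]=camera_params(n); cv2.imwrite(f'pics/{n}_{t}.png',grab_frame(n)[:,:,::-1])
pickle.dump((P,s),open(f'{t}.pkl','wb'))
E
python3 look.py a
python3 - <<'E'
from h import *
print(tri(('scene',320,236),('side',256.3,245.5)))
a=cv2.imread('pics/scene_a.png');b=cv2.imread('pics/side_a.png');c=cv2.imread('pics/wrist_a.png')
cv2.imwrite('pics/ga.png',np.hstack([cv2.resize(a[140:260,150:270],(400,400)),cv2.resize(b[100:220,200:320],(400,400))]))
cv2.imwrite('pics/wa.png',cv2.resize(c[130:310,180:380],(800,720))[:600])
E
```

```text
time_s: 7.25
ee_pos: [516.3, 104.0, 110.8]
ee_rot: [-180.0, -0.1, -178.3]
force: [0.8, -0.0, -0.3]
gripper_width: 11.1
time_s: 7.75
ee_pos: [522.9, 151.1, 111.2]
ee_rot: [-179.9, -0.1, 165.1]
force: [-0.1, -0.3, -0.2]
gripper_width: 11.2
7.75 [522.91 151.11 111.25] [-179.95   -0.07  165.1 ] [-0.07 -0.26 -0.19] [ 0.07 -0.13  0.03] 11.197584274151154
(array([ 482.36340919, -145.40384818,   76.17044078]), [array([-0., -0.]), array([-0.,  0.])])
```

View pics/ga.png

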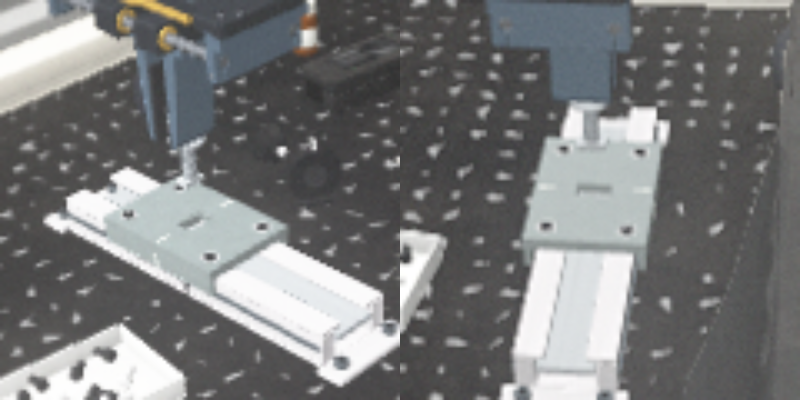

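View pics/wa.png

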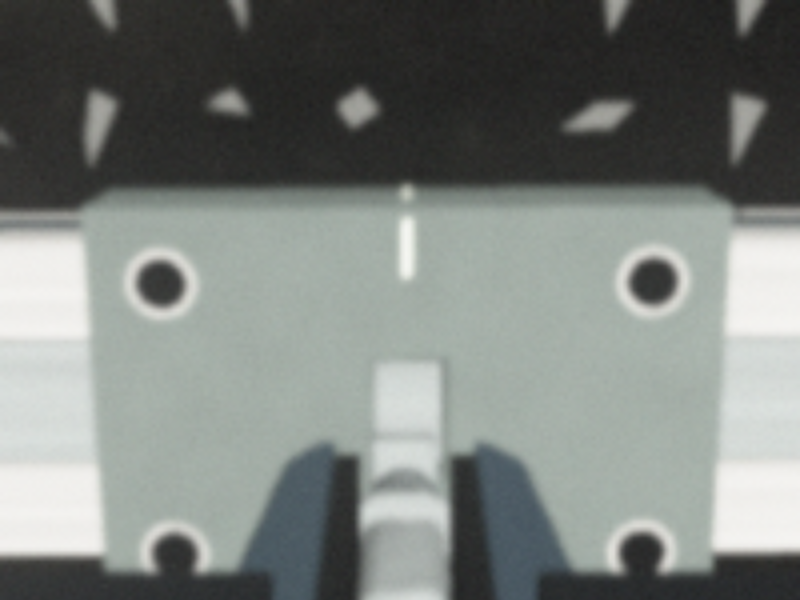

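```bash
python3 - <<'E'
from h import *
import pickle
np.set_printoptions(suppress=True,precision=1)
P,s=pickle.load(open('a.pkl','rb'));p=P['wrist']
a=np.radians(-15);ex=np.array([np.cos(a),np.sin(a)]);ey=np.array([-np.sin(a),np.cos(a)])
T=s['ee_pos'][:2]
W=lambda x,y,z:onz('wrist',180+x/4,130+y/4,z,p)[:2]
rel=lambda q:np.array([(q-T)@ex,(q-T)@ey])
print("slot L,R top edge",rel(W(371,375,40)),rel(W(445,375,40)),rel(W(408,361,40)))
print("white",rel(W(406,215,40)),rel(W(406,280,40)))
print("carr corners",rel(W(85,207,40)),rel(W(735,205,40)))
print("holes",rel(W(161,283,40)),rel(W(653,280,40)),rel(W(175,552,40)),rel(W(641,550,40)))
zf=s['ee_pos'][2]-6-33
print("foot near bottom L,R",zf,rel(W(371,437,zf)),rel(W(440,437,zf)),"top edge(z+5)",rel(W(365,437,zf+5)))
A=lambda x,y:('scene',150+x/(400/120),140+y/(400/120))
B=lambda x,y:('side',200+(x-400)/(400/120),100+y/(400/120))
q=tri(A(190,182),B(590,140));print("foot bottom?",q,rel(q[0][:2]))
print("slot scene/side",rel(onz(*A(194,220),40)[:2]),rel(onz(*B(594,188),40)[:2]))
E
python3 - <<'E'
import cv2
c=cv2.imread('pics/wrist_a.png');cv2.imwrite('pics/wa2.png',cv2.resize(c[200:300,240:320],(640,800),interpolation=cv2.INTER_CUBIC)[:600])
E
```

```text
slot L,R top edge [-4.1 -4.9] [-4.1  7.9] [-6.7  1.5]
white [-32.4   1.1] [-21.1   1.1]
carr corners [-33.8 -53. ] [-34.1  56.6]
holes [-20.6 -40.8] [-21.1  43.4] [ 29.3 -40.6] [28.9 43.6]
foot near bottom L,R 72.24584344138192 [-4.1 -4.3] [-4.1  6.3] top edge(z+5) [-5.8 -5.1]
foot bottom? (array([524.1, 147.8,  76.8]), [array([-0.5, -1.1]), array([-0.2,  1.4])]) [ 2.  -2.9]
slot scene/side [ 5.1 -0.8] [3.  2.9]
```

View pics/wa2.png

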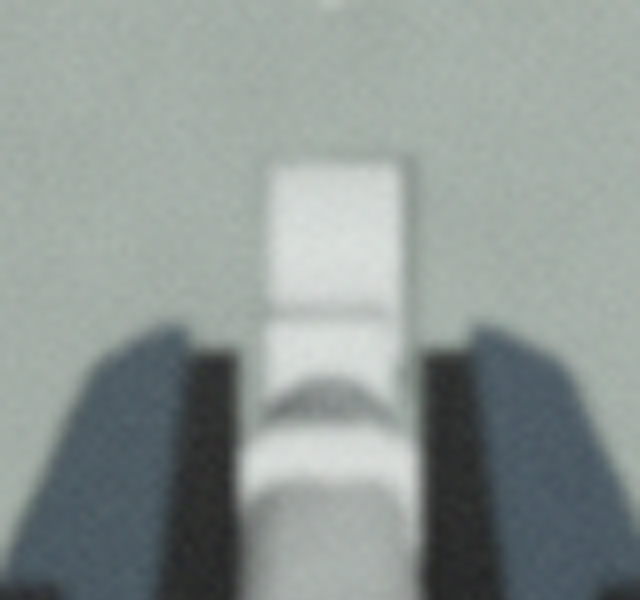

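```bash
python3 -m creep '{"offset":[[-0.0003,0.0004,0.014],[0,0,0.012],[0,0,0],[0,0,0]],"rotation":[[0,0,0],[0,0,0],[0,0,0],[0,0,0]]}'
python3 look.py b
python3 - <<'E'
import cv2
c=cv2.imread('pics/wrist_b.png');cv2.imwrite('pics/wb.png',cv2.resize(c[170:290,230:330],(660,792),interpolation=cv2.INTER_CUBIC)[:600])
E
```

```text
time_s: 8.4
ee_pos: [523.9, 152.0, 85.8]
ee_rot: [-180.0, -0.0, 165.0]
force: [-0.8, 0.1, -0.3]
gripper_width: 10.6
8.4 [523.86 151.96  85.79] [-179.99   -0.01  165.02] [-0.8   0.08 -0.33] [ 0.11 -0.14  0.02] 10.61585387228345
```

View pics/wb.png

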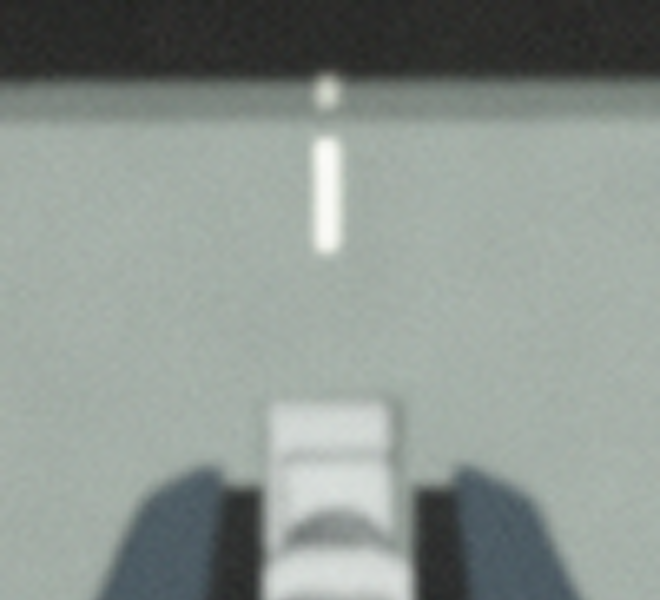

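```bash
python3 - <<'E'
from h import *
import pickle
np.set_printoptions(suppress=True,precision=1)
P,s=pickle.load(open('b.pkl','rb'));p=P['wrist']
a=np.radians(-15);ex=np.array([np.cos(a),np.sin(a)]);ey=np.array([-np.sin(a),np.cos(a)])
T=s['ee_pos'][:2]
W=lambda x,y,z:onz('wrist',230+x/6.6,170+y/6.6,z,p)[:2]
rel=lambda q:np.array([(q-T)@ex,(q-T)@ey])
print("white",rel(W(328,140,40)),rel(W(328,250,40)), "edge",rel(W(328,120,40)))
print("slot",rel(W(268,430,40)),rel(W(397,430,40)),rel(W(330,400,40)))
zf=s['ee_pos'][2]-39
print(zf,"foot bottom edge",rel(W(280,451,zf)),rel(W(392,451,zf)),"top",rel(W(283,463,zf+5)),rel(W(393,463,zf+5)))
E
python3 - <<'E'
import cv2
c=cv2.imread('pics/wrist_b.png')[225:260,265:300];c=cv2.convertScaleAbs(c,alpha=1.8,beta=-190);cv2.imwrite('pics/wb2.png',cv2.resize(c,(700,700),interpolation=cv2.INTER_CUBIC)[:600])
E
```

```text
white [-32.6   0.2] [-22.2   0.2] edge [-34.5   0.2]
slot [-4.5 -5.5] [-4.4  6.8] [-7.5  0.4]
46.790594805249754 foot bottom edge [-4.7 -4.2] [-4.7  6.1] top [-5.3 -3.8] [-5.3  6.1]
```

View pics/wb2.png

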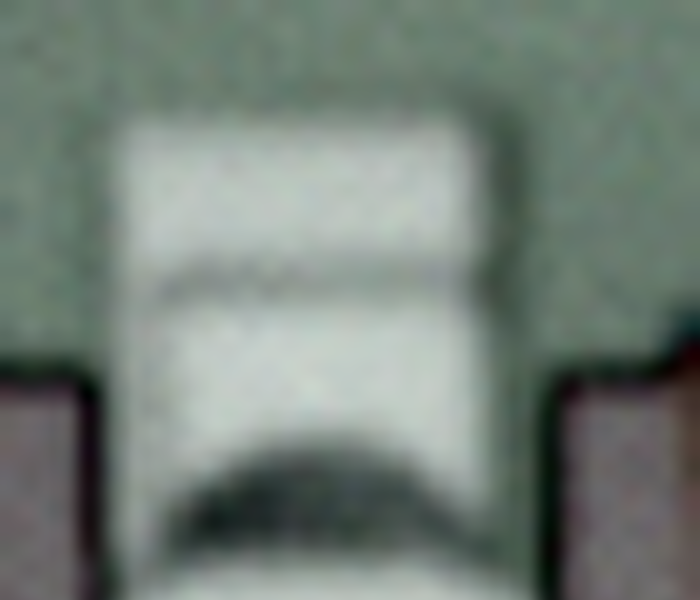

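```bash
python3 -m creep '{"offset":[[0.0007,-0.0005,0.004],[0,0,0.003],[0,0,0.002],[0,0,0]],"rotation":[[0,0,0],[0,0,0],[0,0,0],[0,0,0]]}'
python3 - <<'E'
from h import *
np.set_printoptions(suppress=True,precision=2)
s=env.state();print(s['ee_pos'],s['ee_rot'],s['force'],s['torque'])
E
```

```text
time_s: 9.05
ee_pos: [522.8, 151.6, 76.7]
ee_rot: [-180.0, -0.0, 165.0]
force: [-0.2, 0.3, -0.4]
gripper_width: 10.5
[522.84 151.63  76.7 ] [-179.98   -0.02  165.02] [-0.23  0.25 -0.39] [ 0.05 -0.18 -0.03]
```

```bash
python3 -m creep '{"offset":[[0,0,0.002],[0,0,0.002],[0,0,0.002],[0,0,0.002],[0,0,0]],"rotation":[[0,0,0],[0,0,0],[0,0,0],[0,0,0],[0,0,0]]}'
python3 look.py c
python3 - <<'E'
from h import *
a=cv2.imread('pics/scene_c.png');b=cv2.imread('pics/side_c.png');c=cv2.imread('pics/wrist_c.png')
cv2.imwrite('pics/gc.png',np.hstack([cv2.resize(a[170:250,160:240],(400,400),interpolation=cv2.INTER_CUBIC),cv2.resize(c[170:290,220:340],(400,400),interpolation=cv2.INTER_CUBIC)]))
E
```

```text
time_s: 9.68
ee_pos: [522.8, 151.6, 68.7]
ee_rot: [-180.0, -0.0, 165.0]
force: [-0.5, 0.1, -1.1]
gripper_width: 11.0
9.675 [522.83 151.62  68.71] [-179.98   -0.02  165.02] [-0.51  0.13 -1.06] [ 0.05 -0.14  0.02] 11.048069740273924
```

View pics/gc.png

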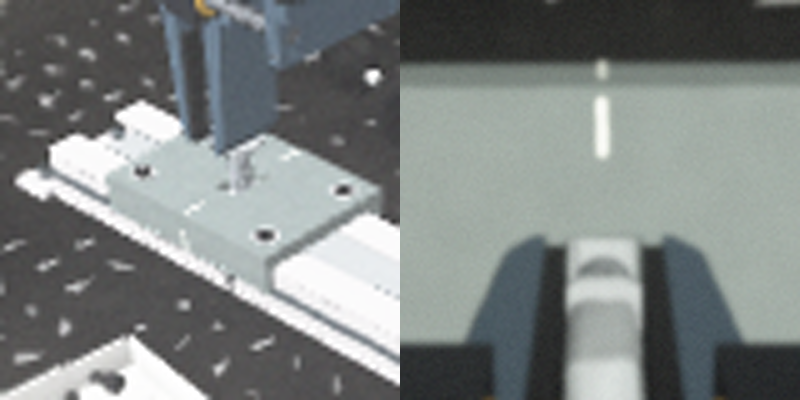

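```bash
cat > ov.py <<'E'
import sys,pickle
from h import *
t,S0,y0,x0=sys.argv[1],5.0,165,155
P,s=pickle.load(open(t+'.pkl','rb'))
a=np.radians(-15);ex=np.array([np.cos(a),np.sin(a),0]);ey=np.array([-np.sin(a),np.cos(a),0])
T=s['ee_pos'].copy();T[2]=0
C=T+3.5*ex+float(sys.argv[2])*ey  # slot centre
im=cv2.imread(f'pics/scene_{t}.png')[y0:y0+110,x0:x0+140]
im=cv2.resize(im,None,fx=S0,fy=S0,interpolation=cv2.INTER_CUBIC)
def px(x,y,z):
    q=proj('scene',C+x*ex+y*ey+np.array([0,0,z]));return tuple(int(v) for v in ((q-np.array([x0,y0])+.5)*S0))
def L(A,B,c): cv2.line(im,px(*A),px(*B),c,1)
for A,B in (((-38,-55,40),(-38,55,40)),((-38,-55,40),(38,-55,40)),((-38,-55,32),(-38,55,32)),((-38,-55,32),(-38,-55,40)),((38,-55,40),(38,55,40))): L(A,B,(0,0,255))
L((-38,0,32),(-38,0,40),(255,0,255))
for y in (-15,-20,-25,-30): L((-30,y,0),(-30,y,30),(0,255,255) if y!=-20 else (0,255,0))
L((-30,-130,30),(-30,0,30),(255,0,0)); L((-30,-130,0),(-30,0,0),(255,0,0))
cv2.imwrite(f'pics/ov_{t}.png',im)
E
python3 ov.py c 0
python3 - <<'E'
import cv2
a=cv2.imread('pics/scene_c.png')[165:275,155:295]
cv2.imwrite('pics/sc_c.png',cv2.resize(a,None,fx=5,fy=5,interpolation=cv2.INTER_CUBIC))
E
```

```text
(no output)
```

View pics/ov_c.png

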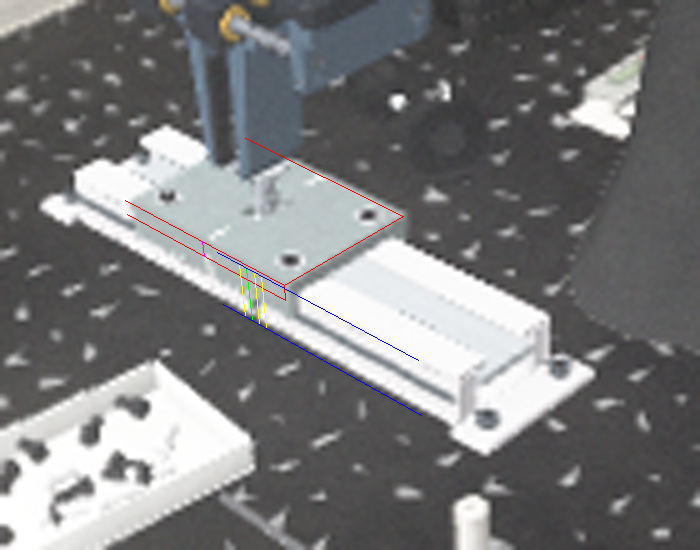

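View pics/sc_c.png

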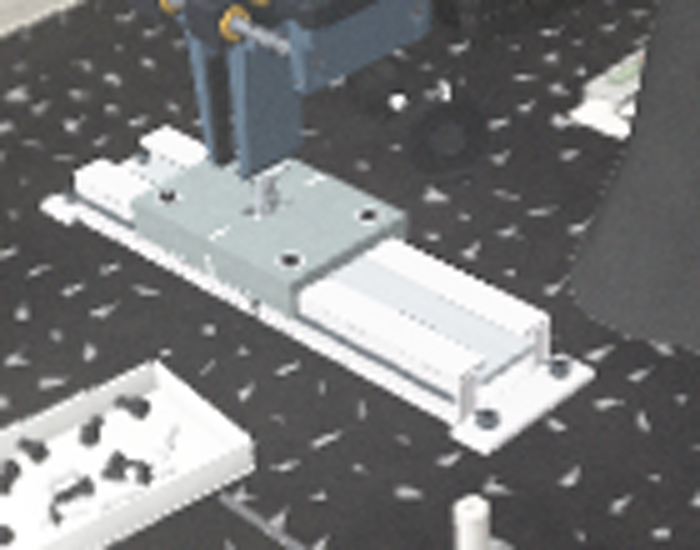

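```bash
python3 -m creep '{"offset":[[0,-0.002,0],[0,-0.002,0],[0,-0.002,0],[0,-0.002,0],[0,0,0]],"rotation":[[0,0,0],[0,0,0],[0,0,0],[0,0,0],[0,0,0]]}'
python3 look.py d
python3 - <<'E'
from h import *
a=cv2.imread('pics/scene_d.png');c=cv2.imread('pics/wrist_d.png')
cv2.imwrite('pics/gd.png',np.hstack([cv2.resize(a[170:250,160:240],(400,400),interpolation=cv2.INTER_CUBIC),cv2.resize(c[140:290,205:355],(400,400),interpolation=cv2.INTER_CUBIC)]))
E
```

```text
time_s: 10.45
ee_pos: [521.1, 143.7, 69.1]
ee_rot: [-180.0, 0.0, 165.0]
force: [0.4, 1.9, -0.2]
gripper_width: 10.9
10.45 [521.1  143.73  69.08] [-180.      0.03  165.02] [ 0.42  1.93 -0.2 ] [ 0.4  -0.36 -0.02] 10.8727636671161
```

View pics/gd.png

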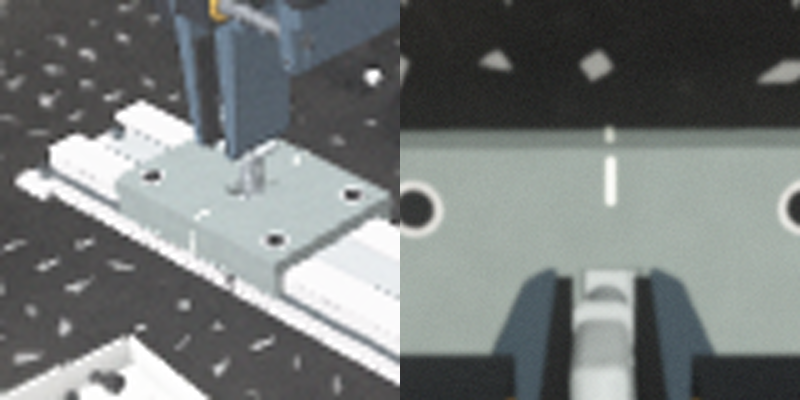

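```bash
python3 -m creep '{"offset":[[0,-0.0015,0.002],[0,-0.001,0.002],[0,0,0.002],[0,0,0.001],[0,0,0]],"rotation":[[0,0,0],[0,0,0],[0,0,0],[0,0,0],[0,0,0]]}'
python3 -m creep '{"offset":[[0,0,0.0007],[0,0,0]],"rotation":[[0,0,0],[0,0,0]]}'
python3 -m creep '{"offset":[[0,0,0.0005],[0,0,0]],"rotation":[[0,0,0],[0,0,0]]}'
```

```text
time_s: 11.22
ee_pos: [520.1, 141.5, 61.7]
ee_rot: [-180.0, -0.0, 165.0]
force: [1.4, 2.1, -0.6]
gripper_width: 10.5
time_s: 11.48
ee_pos: [520.2, 141.5, 61.2]
ee_rot: [-180.0, -0.0, 165.0]
force: [1.1, 1.8, -0.0]
gripper_width: 10.8
time_s: 11.72
ee_pos: [520.2, 141.5, 60.7]
ee_rot: [-180.0, 0.0, 165.0]
force: [0.0, 1.6, -0.6]
gripper_width: 10.7
```

```bash
python3 -m creep '{"offset":[[0,0,0.0005],[0,0,0]],"rotation":[[0,0,0],[0,0,0]]}'
python3 -m creep '{"offset":[[0,0,0.0005],[0,0,0]],"rotation":[[0,0,0],[0,0,0]]}'
```

```text
time_s: 11.98
ee_pos: [520.3, 141.5, 60.3]
ee_rot: [-180.0, 0.0, 165.0]
force: [0.7, 2.0, 2.3]
gripper_width: 10.8
time_s: 12.22
ee_pos: [520.3, 141.5, 59.8]
ee_rot: [180.0, 0.0, 165.0]
force: [0.1, 1.8, 2.3]
gripper_width: 11.2
```

```bash
python3 -m creep '{"offset":[[0,0,0.0006],[0,-0.001,0],[0,0,0]],"rotation":[[0,0,0],[0,0,0],[0,0,0]]}'
python3 -m creep '{"offset":[[0,-0.001,0],[0,0,0]],"rotation":[[0,0,0],[0,0,0]]}'
python3 -m creep '{"offset":[[0,-0.001,0],[0,0,0]],"rotation":[[0,0,0],[0,0,0]]}'
```

```text
time_s: 12.6
ee_pos: [520.3, 141.0, 59.3]
ee_rot: [179.9, 0.0, 165.0]
force: [0.2, 4.6, 3.4]
gripper_width: 11.1
time_s: 12.85
ee_pos: [519.9, 139.7, 59.2]
ee_rot: [180.0, 0.0, 165.0]
force: [0.2, 3.9, 4.4]
gripper_width: 10.8
time_s: 13.1
ee_pos: [519.6, 138.5, 59.2]
ee_rot: [-180.0, 0.0, 165.0]
force: [0.7, 3.7, 4.1]
gripper_width: 11.3
```

```bash
for i in 1; do python3 -m creep '{"offset":[[0,-0.001,0],[0,0,0]],"rotation":[[0,0,0],[0,0,0]]}'; done
python3 -m creep '{"offset":[[0,-0.001,0],[0,0,0]],"rotation":[[0,0,0],[0,0,0]]}'
python3 -m creep '{"offset":[[0,-0.001,0],[0,0,0]],"rotation":[[0,0,0],[0,0,0]]}'
```

```text
time_s: 13.35
ee_pos: [519.3, 137.5, 59.2]
ee_rot: [-180.0, 0.0, 165.0]
force: [1.3, 3.4, 3.8]
gripper_width: 11.1
time_s: 13.6
ee_pos: [519.1, 136.6, 59.2]
ee_rot: [-180.0, 0.0, 165.0]
force: [0.7, 4.8, 4.8]
gripper_width: 11.0
time_s: 13.85
ee_pos: [518.8, 135.6, 59.2]
ee_rot: [-180.0, 0.0, 165.0]
force: [0.1, 4.6, 4.1]
gripper_width: 10.8
```

```bash
python3 -m creep '{"offset":[[0,-0.001,0],[0,0,0]],"rotation":[[0,0,0],[0,0,0]]}'
python3 -m creep '{"offset":[[0,-0.001,0],[0,0,0]],"rotation":[[0,0,0],[0,0,0]]}'
python3 -m creep '{"offset":[[0,-0.001,0],[0,0,0]],"rotation":[[0,0,0],[0,0,0]]}'
```

```text
time_s: 14.1
ee_pos: [518.5, 134.6, 59.1]
ee_rot: [-180.0, 0.0, 165.0]
force: [0.6, 2.5, 3.3]
gripper_width: 11.1
time_s: 14.35
ee_pos: [518.2, 133.7, 59.1]
ee_rot: [-180.0, 0.0, 165.0]
force: [0.7, 4.4, 2.9]
gripper_width: 11.1
time_s: 14.6
ee_pos: [518.0, 132.7, 59.1]
ee_rot: [-180.0, 0.0, 165.0]
force: [0.6, 3.3, 3.4]
gripper_width: 11.2
```

```bash
python3 -m creep '{"offset":[[0,-0.001,0],[0,0,0]],"rotation":[[0,0,0],[0,0,0]]}'
python3 -m creep '{"offset":[[0,-0.001,0],[0,0,0]],"rotation":[[0,0,0],[0,0,0]]}'
python3 -m creep '{"offset":[[0,-0.001,0],[0,0,0]],"rotation":[[0,0,0],[0,0,0]]}'
```

```text
time_s: 14.85
ee_pos: [517.7, 131.8, 59.1]
ee_rot: [-180.0, 0.0, 165.0]
force: [1.3, 3.4, 3.3]
gripper_width: 10.9
time_s: 15.1
ee_pos: [517.5, 130.8, 59.1]
ee_rot: [-180.0, 0.0, 165.0]
force: [1.6, 3.5, 4.3]
gripper_width: 10.6
time_s: 15.35
ee_pos: [517.2, 129.8, 59.1]
ee_rot: [-180.0, 0.0, 165.0]
force: [1.3, 4.5, 4.5]
gripper_width: 11.0
```

```bash
python3 look.py e
python3 - <<'E'
from h import *
a=cv2.imread('pics/scene_e.png');c=cv2.imread('pics/wrist_e.png')
cv2.imwrite('pics/ge.png',np.hstack([cv2.resize(a[170:250,160:240],(400,400),interpolation=cv2.INTER_CUBIC),cv2.resize(c[140:290,205:355],(400,400),interpolation=cv2.INTER_CUBIC)]))
E
```

```text
15.35 [517.16 129.82  59.11] [-179.99    0.    165.02] [1.3  4.51 4.47] [ 0.8  -0.49  0.01] 11.03746765353921
```

View pics/ge.png

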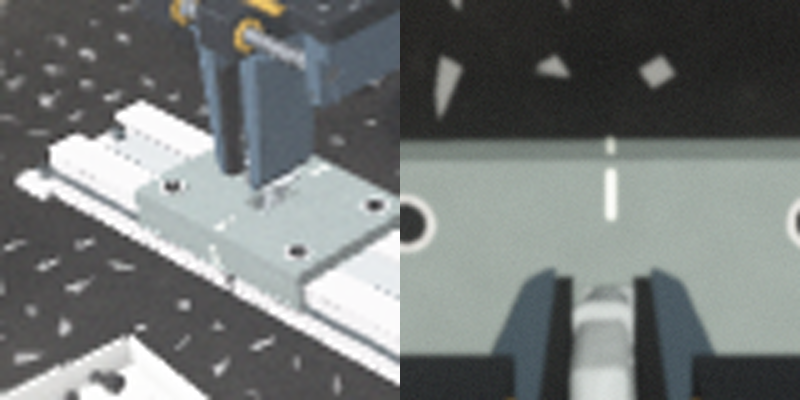

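Run:
```python
from h import *
import pickle
np.set_printoptions(suppress=True,precision=1)
P,s=pickle.load(open('e.pkl','rb'))
a=np.radians(-15);ex=np.array([np.cos(a),np.sin(a),0]);ey=np.array([-np.sin(a),np.cos(a),0])
T=s['ee_pos'].copy();T[2]=0
C=T+3.5*ex+1*ey
pr=lambda x,y,z:(proj('scene',C+x*ex+y*ey+np.array([0,0,z]))-np.array([160,170])+.5)*5
print("white",pr(-38,0,40),pr(-38,0,32),"mark",[(z,pr(-30,0,z)) for z in (20,10,5,0)],"ymm",pr(-30,-5,5)-pr(-30,0,5))
im=cv2.imread('pics/scene_e.png')[195:245,180:240]
cv2.imwrite('pics/ge2.png',cv2.resize(im,None,fx=12,fy=12,interpolation=cv2.INTER_CUBIC))
```

```text
white [209.4 233.6] [211.  248.1] mark [(20, array([226.2, 262. ])), (10, array([228. , 279.6])), (5, array([228.9, 288.3])), (0, array([229.8, 296.9]))] ymm [7.3 4. ]
```

View pics/ge2.png

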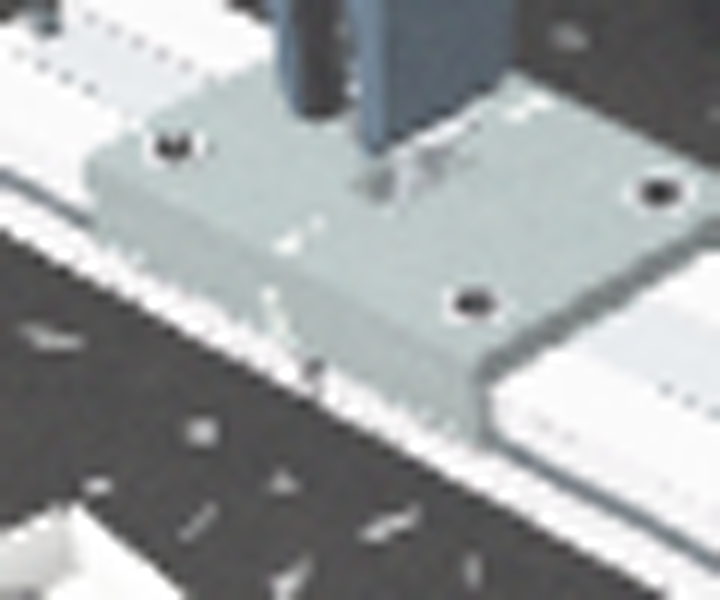

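```bash
python3 -m creep '{"offset":[[0,-0.001,0],[0,0,0]],"rotation":[[0,0,0],[0,0,0]]}'
python3 -m creep '{"offset":[[0,-0.001,0],[0,0,0]],"rotation":[[0,0,0],[0,0,0]]}'
python3 -m creep '{"offset":[[0,-0.001,0],[0,0,0]],"rotation":[[0,0,0],[0,0,0]]}'
```

```text
time_s: 15.75
ee_pos: [516.9, 128.9, 59.1]
ee_rot: [-180.0, 0.0, 165.0]
force: [1.7, 4.3, 4.6]
gripper_width: 10.8
time_s: 16.0
ee_pos: [516.6, 127.9, 59.1]
ee_rot: [-180.0, 0.0, 165.0]
force: [2.1, 3.6, 3.0]
gripper_width: 10.7
time_s: 16.25
ee_pos: [516.4, 126.9, 59.1]
ee_rot: [-180.0, 0.0, 165.0]
force: [1.6, 3.4, 3.7]
gripper_width: 11.0
```

```bash
python3 -m creep '{"offset":[[0,-0.001,0],[0,0,0]],"rotation":[[0,0,0],[0,0,0]]}'
python3 -m creep '{"offset":[[0,-0.001,0],[0,0,0]],"rotation":[[0,0,0],[0,0,0]]}'
python3 -m creep '{"offset":[[0,-0.001,0],[0,0,0]],"rotation":[[0,0,0],[0,0,0]]}'
```

```text
time_s: 16.5
ee_pos: [515.5, 125.5, 58.7]
ee_rot: [-179.9, -0.1, 165.0]
force: [1.4, 2.6, 0.8]
gripper_width: 10.6
time_s: 16.75
ee_pos: [515.2, 124.7, 58.7]
ee_rot: [-179.9, -0.1, 165.0]
force: [2.1, 0.7, -1.0]
gripper_width: 11.0
time_s: 17.0
ee_pos: [515.2, 124.1, 58.8]
ee_rot: [-180.0, -0.1, 165.0]
force: [0.7, 2.7, -1.4]
gripper_width: 10.8
```

```bash
python3 -m creep '{"offset":[[0,0,0.001],[0,0,0]],"rotation":[[0,0,0],[0,0,0]]}'
python3 -m creep '{"offset":[[0,0,0.0015],[0,0,0]],"rotation":[[0,0,0],[0,0,0]]}'
```

```text
time_s: 17.25
ee_pos: [515.4, 124.1, 58.0]
ee_rot: [-180.0, -0.0, 165.0]
force: [0.9, 2.0, 0.2]
gripper_width: 11.0
time_s: 17.5
ee_pos: [515.6, 124.1, 56.5]
ee_rot: [-180.0, -0.0, 165.0]
force: [1.0, 3.0, 0.2]
gripper_width: 10.8
```

```bash
python3 -m creep '{"offset":[[0,0,0.0015],[0,0,0.0015],[0,0,0]],"rotation":[[0,0,0],[0,0,0],[0,0,0]]}'
python3 -m creep '{"offset":[[0,0,0.0015],[0,0,0.0015],[0,0,0]],"rotation":[[0,0,0],[0,0,0],[0,0,0]]}'
```

```text
time_s: 17.88
ee_pos: [515.6, 124.1, 53.4]
ee_rot: [-180.0, -0.0, 165.0]
force: [1.6, 2.1, -0.3]
gripper_width: 10.3
time_s: 18.25
ee_pos: [515.6, 124.1, 50.5]
ee_rot: [-180.0, -0.0, 165.0]
force: [0.9, 2.6, -0.7]
gripper_width: 10.9
```

```bash
python3 -m creep '{"offset":[[0,0,0.0015],[0,0,0.0015],[0,0,0]],"rotation":[[0,0,0],[0,0,0],[0,0,0]]}'
python3 -m creep '{"offset":[[0,0,0.0008],[0,0,0]],"rotation":[[0,0,0],[0,0,0]]}'
python3 -m creep '{"offset":[[0,0,0.0006],[0,0,0]],"rotation":[[0,0,0],[0,0,0]]}'
```

```text
time_s: 18.62
ee_pos: [515.7, 124.2, 47.5]
ee_rot: [180.0, 0.0, 165.0]
force: [1.3, 3.0, -0.1]
gripper_width: 10.6
time_s: 18.88
ee_pos: [515.7, 124.2, 46.8]
ee_rot: [180.0, 0.0, 165.0]
force: [1.6, 3.5, 0.6]
gripper_width: 10.8
time_s: 19.12
ee_pos: [515.7, 124.2, 46.2]
ee_rot: [180.0, 0.0, 165.0]
force: [1.2, 2.9, 0.4]
gripper_width: 11.3
```

```bash
python3 look.py f
python3 - <<'E'
from h import *
a=cv2.imread('pics/scene_f.png');c=cv2.imread('pics/side_f.png')
cv2.imwrite('pics/gf.png',np.hstack([cv2.resize(a[170:250,160:240],(400,400),interpolation=cv2.INTER_CUBIC),cv2.resize(c[110:210,200:300],(400,400),interpolation=cv2.INTER_CUBIC)]))
E
```

```text
19.125 [515.69 124.18  46.24] [179.99   0.01 165.02] [1.19 2.87 0.38] [ 0.72 -0.33 -0.02] 11.25322993262511
```

View pics/gf.png

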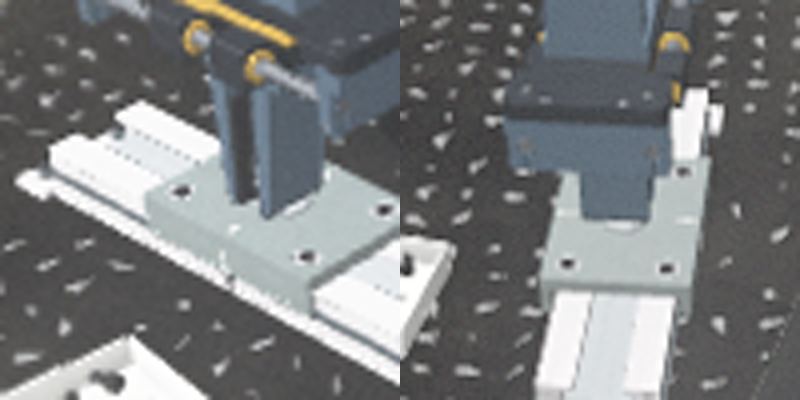

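```bash
python3 -m creep '{"offset":[[0,0,0.0004],[0,0,0]],"rotation":[[0,0,0],[0,0,0]]}'
python3 -m creep '{"offset":[[0,0,0.0003],[0,0,0]],"rotation":[[0,0,0],[0,0,0]]}'
```

```text
time_s: 19.52
ee_pos: [515.7, 124.2, 46.1]
ee_rot: [180.0, 0.0, 165.0]
force: [-0.1, 3.4, 4.0]
gripper_width: 11.1
time_s: 19.77
ee_pos: [515.7, 124.2, 46.1]
ee_rot: [180.0, 0.0, 165.0]
force: [0.2, 2.8, 5.7]
gripper_width: 11.0
```

```bash
python3 -m creep '{"offset":[[0,0,-0.0002],[-0.00005,0.00057,0],[-0.00005,0.00057,0],[0,0,0]],"rotation":[[0,0,0],[0,0,10],[0,0,10],[0,0,0]]}'
python3 - <<'E'
from h import *
np.set_printoptions(suppress=True,precision=2)
s=env.state();print(s['ee_pos'],s['ee_rot'],s['force'],s['torque'])
E
```

```text
time_s: 20.27
ee_pos: [517.2, 125.1, 46.1]
ee_rot: [179.9, 0.1, 145.2]
force: [2.9, 2.1, 4.1]
gripper_width: 11.2
[517.23 125.06  46.08] [179.93   0.12 145.16] [2.91 2.11 4.06] [ 0.41 -0.66  0.  ]
```

```bash
python3 -m creep '{"offset":[[-0.00005,0.00057,0],[-0.00005,0.00057,0],[-0.00005,0.00057,0],[0,0,0]],"rotation":[[0,0,10],[0,0,10],[0,0,10],[0,0,0]]}'
python3 look.py g
python3 - <<'E'
from h import *
a=cv2.imread('pics/scene_g.png');c=cv2.imread('pics/side_g.png')
cv2.imwrite('pics/gg.png',np.hstack([cv2.resize(a[170:250,160:240],(400,400),interpolation=cv2.INTER_CUBIC),cv2.resize(c[110:210,200:300],(400,400),interpolation=cv2.INTER_CUBIC)]))
E
```

```text
time_s: 20.78
ee_pos: [518.5, 126.2, 46.1]
ee_rot: [179.9, 0.1, 115.3]
force: [3.8, 2.6, 3.6]
gripper_width: 10.8
20.775 [518.48 126.19  46.1 ] [179.88   0.06 115.28] [3.81 2.55 3.6 ] [ 0.28 -0.88  0.06] 10.793564357808801
```

View pics/gg.png

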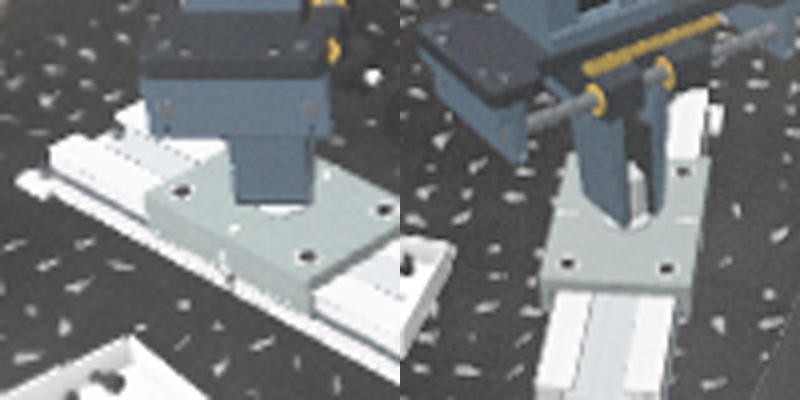

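```bash
python3 -m creep '{"offset":[[-0.00005,0.00057,0],[-0.00005,0.00057,0],[0,0,0]],"rotation":[[0,0,10],[0,0,10],[0,0,0]]}'
python3 -m creep '{"offset":[[-0.00005,0.00057,0],[-0.00005,0.00057,0],[0,0,0],[0,0,0]],"rotation":[[0,0,10],[0,0,10],[0,0,0],[0,0,0]]}'
python3 look.py i
python3 - <<'E'
from h import *
a=cv2.imread('pics/scene_i.png');c=cv2.imread('pics/side_i.png')
cv2.imwrite('pics/gi.png',np.hstack([cv2.resize(a[170:250,160:240],(400,400),interpolation=cv2.INTER_CUBIC),cv2.resize(c[110:210,200:300],(400,400),interpolation=cv2.INTER_CUBIC)]))
cv2.imwrite('pics/wi.png',cv2.imread('pics/wrist_i.png'))
E
```

```text
time_s: 21.3
ee_pos: [519.0, 126.6, 46.0]
ee_rot: [179.9, -0.0, 95.2]
force: [3.7, 2.2, 5.4]
gripper_width: 10.7
time_s: 21.8
ee_pos: [520.0, 126.5, 46.0]
ee_rot: [179.9, -0.0, 75.3]
force: [3.3, 1.5, 4.7]
gripper_width: 10.9
21.8 [520.03 126.53  46.04] [179.94  -0.02  75.31] [3.3  1.54 4.75] [ 0.45 -0.78 -0.  ] 10.859790143170455
```

View pics/gi.png

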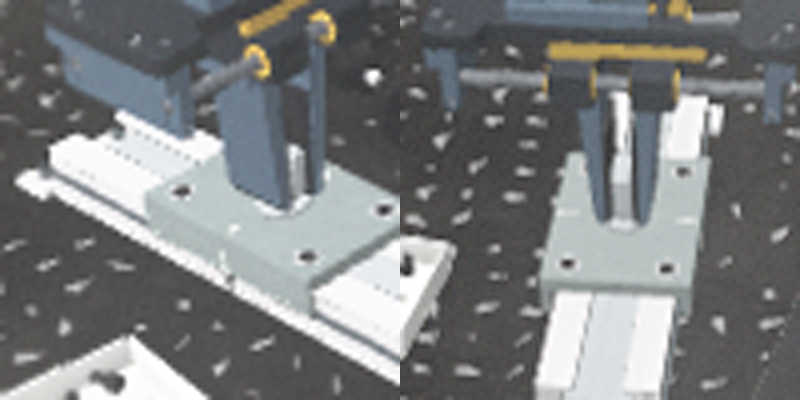

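View pics/wi.png

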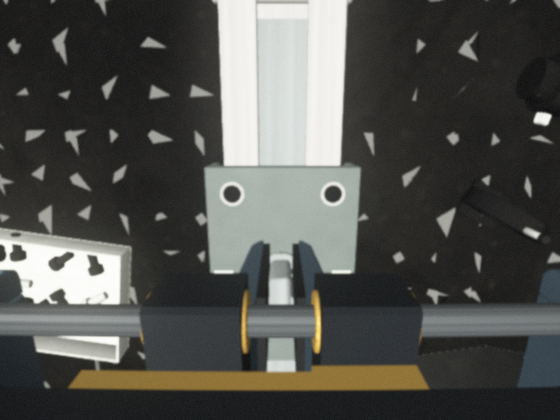

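```bash
python3 -m creep '{"offset":[[0,0,-0.0003],[0,0,0]],"rotation":[[0,0,0],[0,0,0]]}' 1 5
python3 -m creep '{"offset":[[0,0,0],[0,0,0],[0,0,0],[0,0,0]],"rotation":[[0,0,0],[0,0,0],[0,0,0],[0,0,0]]}' 0.5
python3 -m creep '{"offset":[[0,0,-0.01],[0,0,-0.03],[0,0,-0.04],[0,0,-0.04],[0,0,0]],"rotation":[[0,0,0],[0,0,0],[0,0,0],[0,0,0],[0,0,0]]}'
python3 look.py j
python3 - <<'E'
from h import *
a=cv2.imread('pics/scene_j.png');c=cv2.imread('pics/side_j.png')
cv2.imwrite('pics/gj.png',np.hstack([cv2.resize(a[170:250,160:240],(400,400),interpolation=cv2.INTER_CUBIC),cv2.resize(c[110:210,200:300],(400,400),interpolation=cv2.INTER_CUBIC)]))
E
```

```text
time_s: 22.2
ee_pos: [519.0, 126.3, 45.7]
ee_rot: [-179.9, 0.0, 75.1]
force: [2.8, 1.4, 2.0]
gripper_width: 13.5
time_s: 22.7
ee_pos: [519.2, 126.3, 45.8]
ee_rot: [-180.0, 0.0, 75.0]
force: [0.1, 0.8, 0.3]
gripper_width: 45.5
time_s: 23.32
ee_pos: [521.9, 127.0, 170.1]
ee_rot: [179.6, -0.2, 75.0]
force: [-0.1, -0.3, 0.8]
gripper_width: 45.6
23.325 [521.86 126.97 170.12] [179.57  -0.22  75.03] [-0.14 -0.3   0.77] [-0.02 -0.09  0.03] 45.60368220041576
```

View pics/gj.png

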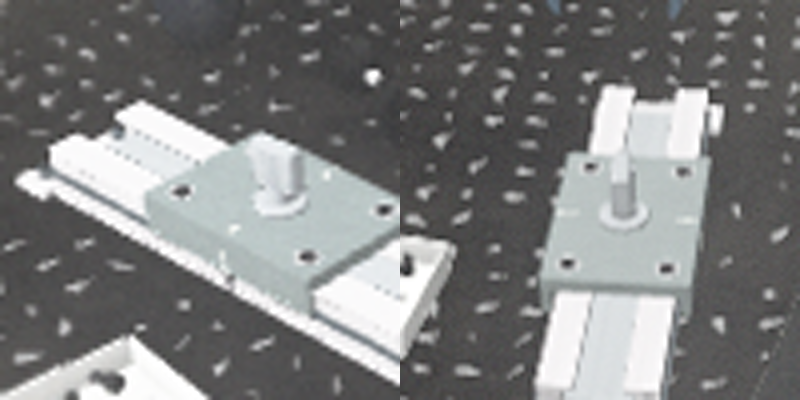

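View pics/wrist_j.png

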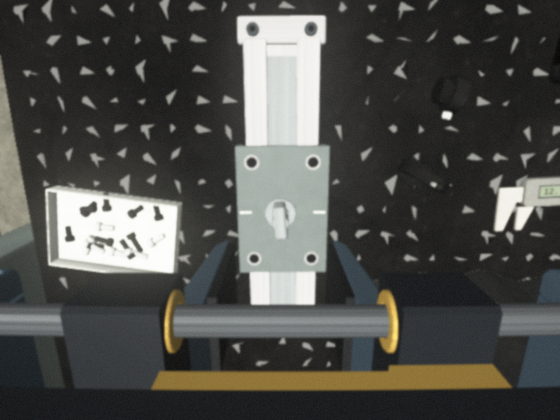

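View pics/scene_j.png

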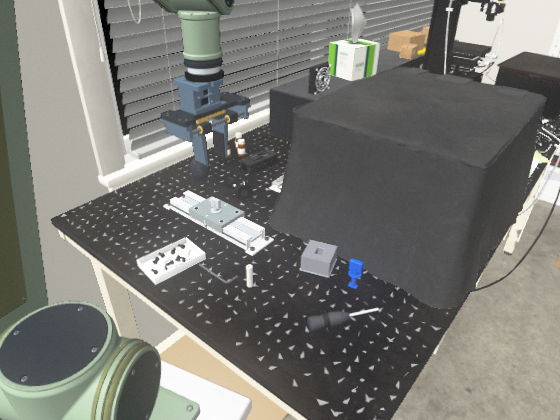

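Run:
```python
from h import *
import pickle
s=env.state();p=camera_params('wrist');im=grab_frame('wrist')[:,:,::-1].copy()
pickle.dump(p,open('k.pkl','wb'));print(s['ee_pos'],s['ee_rot'])
cv2.imwrite('pics/wk.png',cv2.resize(im[180:250,245:315],(700,700),interpolation=cv2.INTER_CUBIC)[:600])
```

```text
[518.89161764 126.2819108  165.52300655] [-1.79931798e+02  4.38876291e-02  7.50265676e+01]
```

View pics/wk.png

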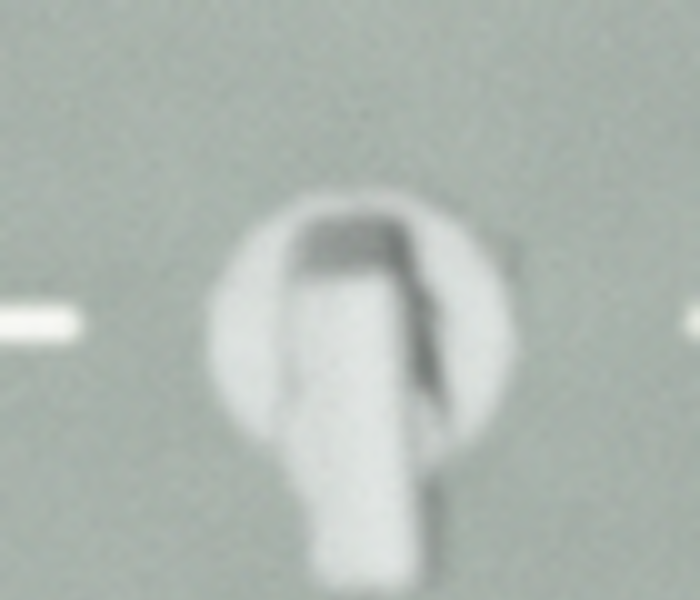

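Run:
```python
from h import *
import pickle
np.set_printoptions(suppress=True,precision=1)
p=pickle.load(open('k.pkl','rb'))
W=lambda x,y,z:onz('wrist',245+x/10,180+y/10,z,p)[:2]
w=np.array([W(*q,73) for q in((293,272),(395,272),(422,590),(315,590))]);d=(w[0]+w[1]-w[2]-w[3])/2
print(np.degrees(np.arctan2(d[1],d[0])),np.hypot(*d),w.mean(0))
f=(W(208,335,43)+W(518,335,43))/2;print("flange",f, "slot line",(W(80,324,40)+W(690,324,40))/2, "flange diam",np.hypot(*(W(208,335,43)-W(518,335,43))))
d=W(690,324,40)-W(80,324,40);print(np.degrees(np.arctan2(d[1],d[0])))
a=cv2.imread('pics/scene1.png');b=cv2.imread('pics/scene_j.png')
cv2.imwrite('pics/cmp.png',np.hstack([cv2.resize(x[160:300,170:290],(400,467)) for x in(a,b)]))
```

```text
79.19575838920511 25.152483492134536 [518.2 125.4]
flange [518.6 124.8] slot line [520.4 124.4] flange diam 25.876276510192984
-15.009333541496105
```

View pics/cmp.png

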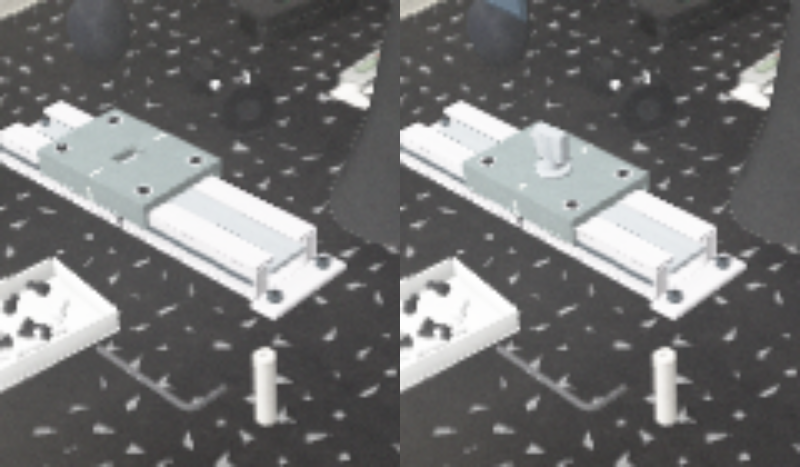

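```bash
python3 -c "
from workcell import env
print(env.state()['force'],env.job_done(),env.state()['time_s'])"
```

```text
the job is handed in; nothing more can be done
the job is handed in; nothing more can be done
```

I seated the grey wing screw through the carriage and the hidden strip slot, turned it to lock it, let go, and handed the job in at about 23.5 s of the 56 s allowed.

- **Taking the screw:** I lifted it from the stand block and put its foot through the carriage slot. The blue look-alike was left alone.
- **Finding the slot:** I dragged the carriage about 28 mm towards −y. The foot pressed on the strip with 3–5 N, below the 8.5 N that bends the springs. About 5–6 mm past the index line, the force fell from about 4 N to about −1 N.
- **Seating:** I pushed the screw down with almost no resistance until the flange met the carriage. The height matched the drawing to within 0.1 mm, and the last press was about 5.7 N.
- **Locking:** I turned the gripper 90°, released the screw and raised the hand about 120 mm clear.

**Last checks**
- The pictures show the flange lying flat on the carriage, with the screw upright and the post and iris where they started.
- The released wing measured about 86° of turn instead of 90°. The camera reading is only good to about 2°, so I did not regrip to correct it.
- Measured from above, the screw sits about 2 mm off the slot centre across the rail, which is within the slot's play.
- I placed the index line from a single camera view, so the distances along the rail are good to about 2 mm.

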